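# Fetch the seed vial from behind the bottles and stand it on the balance

### The job

The small seed vial standing behind the amber bottle and the white jar on the bottle stand has to be weighed. First move the bottle and the jar over into the shallow side tray, leaving the vial standing; then, with both of them in the tray, take the vial out and stand it in the middle of the balance pan. Finally put the bottle and the jar back on the stand, each on the very spot where it stood at first; keep all three upright throughout.

Things in the scene. Friction and masses are not known exactly. Their poses are not given: they have to be found in the camera images.
- amber_bottle: amber glass bottle with a black screw cap, standing upright on the bottle stand: straight round body 52 mm in diameter, 120 mm high with the cap; the body is straight up to 84 mm, above it narrows to the neck. About 0.15 to 0.31 kg, closed and rigid. Origin: centre of its underside; z up along its axis. It stands on one of the two front spots of the stand.
- white_jar: plain white plastic jar with a white screw lid, 56 mm in diameter, 102 mm high with the lid, standing upright on the other front spot of the stand. The side is straight up to 82 mm; the lid is 53 mm across. About 0.13 to 0.25 kg, closed and rigid. Origin: centre of its underside; z up along its axis.
- seed_vial: small clear glass vial with seeds and a dark cap, 23.6 mm in diameter, 54 mm high, 22 g, standing upright on the stand behind and between the bottle and the jar. Origin: centre of its underside; z up along its axis.
- bottle_stand: grey fixed slab, 170 x 190 mm (x, y), top 8 mm above the table; front and side edges 14 mm high, back board 45 mm high, its face 69 mm behind the vial's spot. Thin drawn rings mark the spots. Origin: on the table under the vial's spot (small ring); x to the back board, y to its left, z up. Front spots (big rings) at x -45, y +45 and -45 mm; things stand within about 4 mm of their spots.
- side_tray: empty shallow metal tray with square corners, fixed to the table: 160 mm (x) by 260 mm (y) outside, walls 4 mm thick and 16 mm high, inner floor 4 mm above the table. Origin: on the table under the tray's centre; z up. Room for both the bottle and the jar, side by side along y.
- balance: white fixed bench balance with a round steel pan 96 mm across, its flat top 40 mm above the table; a thin drawn ring 40 mm across marks its middle. The case, 30 mm high, is 160 mm wide and reaches from 120 mm in front of the pan's centre (the side with the dark display) to 60 mm behind it. Origin: on the table straight below the pan's centre; x points away from the display, z up. The pan does not move.
Mind the look-alikes: they are no part of the job. There is more than one size of the amber_bottle; the job needs the middle-sized.

How it is judged:
On the way, in this order (a step that is already met when the one before it is completed fails the run):
1. the bottle and the jar both stand upright and released in the side tray, the vial still standing on the stand (x of amber_bottle in the frame of side_tray between -0.075 and 0.075 m and y of amber_bottle in the frame of side_tray between -0.125 and 0.125 m and z of each of amber_bottle, white_jar in the frame of side_tray below 0.012 m and angle between each of amber_bottle, white_jar, seed_vial's own z axis and vertical below 0.1 rad and linear speed of each of amber_bottle, white_jar below 0.02 m/s and contact force between each of amber_bottle, white_jar and the fingers below 0.1 N and x of white_jar in the frame of side_tray between -0.075 and 0.075 m and y of white_jar in the frame of side_tray between -0.125 and 0.125 m and horizontal distance between seed_vial and bottle_stand below 0.04 m and z of seed_vial in the frame of bottle_stand below 0.014 m), for 0.2 s.
2. the vial stands released in the middle of the balance pan (within 15 mm), the bottle and the jar still in the tray (horizontal distance between seed_vial and balance below 0.015 m and z of seed_vial in the frame of balance between 0.035 and 0.046 m and angle between each of seed_vial, amber_bottle, white_jar's own z axis and vertical below 0.1 rad and linear speed of each of seed_vial, amber_bottle, white_jar below 0.02 m/s and contact force between each of seed_vial, amber_bottle, white_jar and the fingers below 0.1 N and x of amber_bottle in the frame of side_tray between -0.075 and 0.075 m and y of amber_bottle in the frame of side_tray between -0.125 and 0.125 m and z of each of amber_bottle, white_jar in the frame of side_tray below 0.012 m and x of white_jar in the frame of side_tray between -0.075 and 0.075 m and y of white_jar in the frame of side_tray between -0.125 and 0.125 m), for 0.2 s.
At the end, for the whole second after the job is handed in: The vial stands upright on the balance pan with its axis within 15 mm of the pan's centre; the amber bottle and the white jar each stand upright on the stand within 15 mm of where they stood at the start; all released and at rest (horizontal distance between seed_vial and balance below 0.015 m and z of seed_vial in the frame of balance between 0.035 and 0.046 m and angle between each of seed_vial, amber_bottle, white_jar's own z axis and vertical below 0.1 rad and linear speed of each of seed_vial, amber_bottle, white_jar below 0.02 m/s and contact force between each of seed_vial, amber_bottle, white_jar and the fingers below 0.1 N and distance of each of amber_bottle, white_jar from where it was at the start of the episode below 0.015 m); the robot touches nothing.
It fails at once if the bottle, the jar or the vial is tipped over (angle between any of amber_bottle, white_jar, seed_vial's own z axis and vertical above 0.6 rad).
It also fails if it takes over 120 s, if anything falls off the work surface, if the arm or the gripper's body presses on something with over 40 N, if the wrist force passes 120 N, or if a joint passes its speed limit or range.

### The arm

A 6-joint arm with a two-finger parallel gripper is mounted at the origin on a cart in front of the work surface, level with it; the furniture and walls round the work are solid. World frame = base frame: x ahead of the robot, y to its left, z up, the work surface at z = 0. Lengths are in m, angles in rad, forces in N, time in s.
With the tool pointing down it reaches from about 0.275 to 0.75 m from the base axis. Payload 10.2 kg.
Tool frame: the origin (TCP) lies on the centre line of the jaws, within the pads' length; the fingertips stand 8 mm ahead of it and the grasp point (between the pads) lies 11 mm behind it (bot.tip_reach is the z of the fingertips in the tool frame, in m); z points along the fingers, x is the direction in which the jaws open and shut, and the axes are right-handed (so a half turn about z gives the same grasp; the last joint's range is limited). The gripper opens to 85 mm and grips with 20 to 120 N. Pads are 22 mm wide; open, the fingers measure 114 mm over their backs; the gripper's body (76 mm by 85 mm) begins 54 mm behind the grasp point. The pads swing forward as they close: fully open they stand 13 mm farther back than shut.
Start: joints at [0.988, 0.313, 1.498, -0, 1.331, -0.223], TCP at [0.185, 0.491, 0.239] pointing down, gripper open.
Joint ranges: [-2.94, 2.94], [-0.97, 2.17], [0.19, 2.56], [-1.23, 4.37], [0.02, 3.11], [-2.88, 2.88]. Speed limits (rad/s): [2.39, 2.39, 3.01, 3.14, 3.14, 3.14].

### API

Orientations are given as a rotation vector (axis times angle).
In Python, from plant import bot gives the robot as it stands.
- The arm moves only by the shell command python3 -m crank 'ROWS' [FORCE]. ROWS is JSON, a list of rows, each a list of 7 numbers: the finger opening in m, from 0 to 0.0854, then the shift along the tool's x, y, z in m, then the turn, a rotation vector about the tool's x, y, z in rad. A call has 1 to 20 rows; each row is the pose to reach, as a shift and turn from the pose commanded when the call began, along the tool's axes at that moment; what a row does not reach only later rows make up. A row lasts 1/12 s, in which the tool goes at most 41.7 mm and 7.16 degrees, less where a joint would pass 70% of its speed; a pose out of reach is approached as far as the arm can. A call with a gripper value outside its range is refused whole. The fingers move at their own pace and stop on an object; FORCE is the grip in N (left out, the last holds). Time passes only in rows, so rows that repeat a pose let the fingers close. It gives the time, the measured TCP pose, the force and the opening at its end, in the units of the state.
- bot.observe(): the state, without advancing time (a new reading comes with each control period).
- bot.camera(name): name is "scene" or "top" or "wrist"; returns a dict with "image" (480x640x3 uint8, blue, green, red), "range_z" (480x640 float32, m along the optical axis (not along the pixel's ray), 0 where there is no reading), "K" (3x3 intrinsics, pixels), "k1" (the pictures are not rectified: a ray, as slopes to the right and down, at radius r is drawn at 1 + k1 r^2 times it, then the intrinsics apply), "R" (3x3) and "t" (3): a world point X has camera coordinates R X + t. Camera axes: x right, y down, z forward; pixel columns grow to the right and rows downward; lengths in m; the calibration is good to about 2 mm. A picture is of the moment at which its call begins.
- bot.job_done(): hands the job in, once; it reports no verdict.
Trained networks look in a picture, given as the dict that the camera call returned (one of the last four; its "shot" number tells which), for a name from the list of things; names that differ only in an ending like _2 or _b are one class to them, and where a whole thing is asked for, a point or a joint stands for the part that bears it (a point fixed in the world has none). Each returns a list of dicts, best first, with "conf" (0 to 1); they miss things now and then, are a little off and sometimes report something else, mostly with a low value. They report only what shows in the picture. A call takes as long as a camera call. They do not tell look-alikes from the thing itself.
- bot.cut_out(picture, query): "pixels" (480x640 bool, what is visible of it) and "position" ([column, row] as shares, 0 to 1, of the picture: columns of its width, rows of its height, amid what is visible of it).
- bot.landmark_of(picture, query): "position" ([column, row] as shares, 0 to 1, of the picture: columns of its width, rows of its height: a listed point, or the origin of a listed thing).
The state is a dict: "t": time; "joints": joint angles; "qd": joint speeds; "joint_torque": joint torques, N m; "tcp_pos": TCP position; "ee_rot": TCP orientation; "ft_force": force on the tool from outside, world axes, zero at the start; "ft_torque": the same for the moment, N m; "finger_gap": finger opening in m.
Only numpy, scipy, OpenCV 4.12 (cv2) and the standard library are available. Lean on these libraries where they do the work, as an engineer would, in place of code of your own. Each camera call takes 0.05 s, during which the arm holds its last target.

## Working session

There is one attempt and no reset: what is moved stays moved. The work goes in short steps, Python scripts to look and compute and a shell command to move; the robot and the scene stay as the last step left them, time stands still between calls to the robot, and variables do not carry over. Pictures are saved under pics/ and viewed, and the job is handed in when it is done.

```bash
ls; mkdir -p pics
python3 - <<'E'
from plant import bot
import cv2
s=bot.observe(); print(s)
for n in ["scene","top","wrist"]:
    c=bot.camera(n); cv2.imwrite(f"pics/{n}0.png",c["image"]); print(n,c["K"].tolist(),c["k1"],c["R"].tolist(),c["t"].tolist(),c["shot"])
E
```

```text
pics
{'t': 0.0, 'joints': array([ 9.87604126e-01,  3.13422850e-01,  1.49842496e+00,  2.43869009e-05,
        1.33096532e+00, -2.23410634e-01]), 'qd': array([ 2.06367258e-04, -4.16413514e-04,  2.07860451e-03, -8.01394808e-05,
        2.67400130e-04,  2.20067688e-04]), 'joint_torque': array([ 5.60006411e-04, -4.12268007e+01, -2.59747392e+01, -1.40326169e-04,
        4.10636640e-03, -1.26224134e-05]), 'tcp_pos': array([0.18471565, 0.49118203, 0.23875351]), 'ee_rot': array([ 2.58270829e+00,  1.78787528e+00, -1.79250312e-03]), 'ft_force': array([ 0.27466521, -0.4672468 , -0.43362917]), 'ft_torque': array([ 0.02308659, -0.02273549,  0.01392556]), 'finger_gap': 0.08536342602741316}
scene [[457.48022229675234, 0.0, 328.1636909224933], [0.0, 457.48022229675234, 239.60710212426224], [0.0, 0.0, 1.0]] -0.001157856884443889 [[0.4831897970402687, -0.8755135533210261, -0.001907350878728936], [-0.4873308800614144, -0.2671433603060294, -0.8313501298387883], [0.7273487701060277, 0.4026294114885221, -0.5557457364925574]] [-0.2688637026892376, 0.2801596847520686, 0.7224314727523014] 1
top [[526.3246218262406, 0.0, 320.2937381961652], [0.0, 526.3246218262406, 242.40770001476722], [0.0, 0.0, 1.0]] -0.05468350600313107 [[-0.031033788645368363, -0.9995042310304517, 0.005310001369119187], [-0.9771781537566122, 0.02922279462207427, -0.21040172075174535], [0.21014223702800436, -0.011718379866752452, -0.9776005931821875]] [0.02178816334096547, 0.547358524516583, 1.1290962767069923] 2
wrist [[394.30913458273284, 0.0, 318.8976326741663], [0.0, 394.30913458273284, 242.40111751353794], [0.0, 0.0, 1.0]] 0.018834645069929115 [[0.35205393866268836, 0.9359767723786501, -0.0023464525851135285], [0.8923875451964387, -0.3349002184374589, 0.30246704426898724], [0.28231630036248906, -0.1085786593129079, -0.9531569552237711]] [-0.5245512800671734, -0.03962122135966234, 0.3796782535213352] 3
```

View pics/scene0.png

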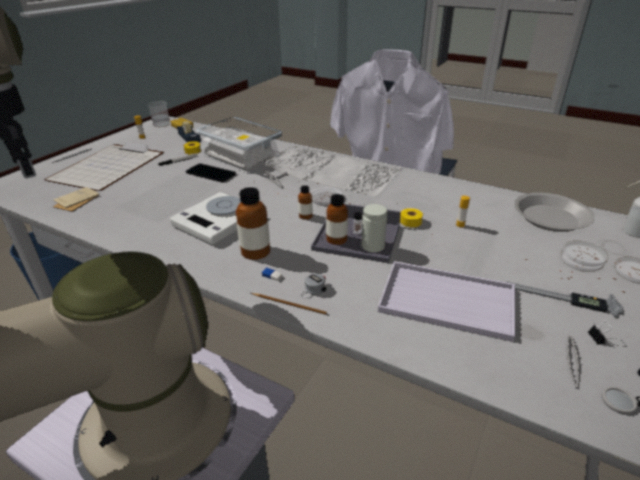

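View pics/top0.png

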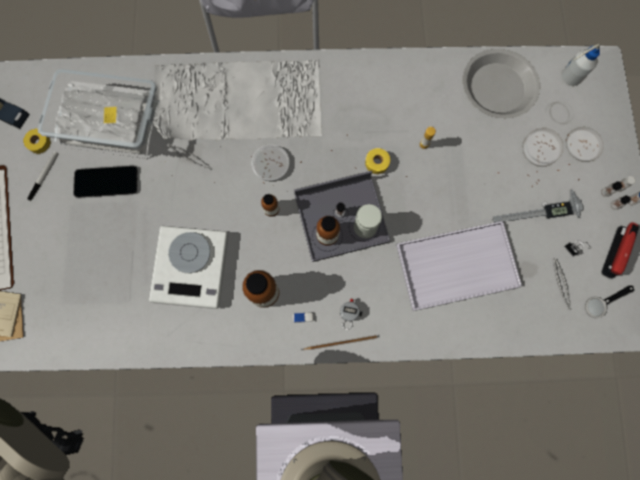

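View pics/wrist0.png

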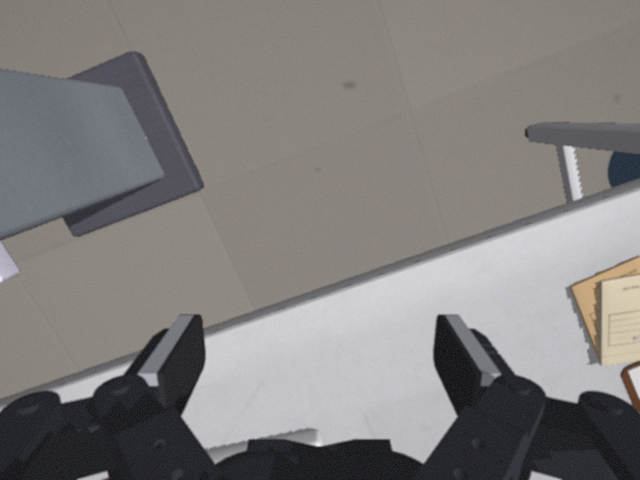

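The scene view shows the amber bottle at (338,220), the jar at (374,228), the stand (358,235), the tray (450,298) and the balance at (210,215). There are larger and smaller look-alike bottles at (253,222) and (305,203). In the top view the stand is at (343,217), with the vial cap at (340,209).

```bash
cat > h.py <<'E'
from plant import bot
import numpy as np, cv2
from scipy.spatial.transform import Rotation as Rn
def cloud(c):
    K,k1=c["K"],c["k1"]; v,u=np.mgrid[0:480,0:640].astype(float)
    d=np.array([k1,0,0,0,0],float)
    # radial model x_d = x(1+k1 r^2) == OpenCV
    p=cv2.undistortPoints(np.stack([u.ravel(),v.ravel()],1)[:,None],K,d)[:,0].reshape(480,640,2)
    z=c["range_z"]; X=np.dstack([p[...,0]*z,p[...,1]*z,z])
    W=(X-c["t"])@c["R"]; W[z<=0]=np.nan
    return W
def ray(c,uv):
    p=cv2.undistortPoints(np.array([[uv]],float),c["K"],np.array([c["k1"],0,0,0,0],float))[0,0]
    d=c["R"].T@np.array([p[0],p[1],1]); o=-c["R"].T@c["t"]; return o,d
def atz(c,uv,z):
    o,d=ray(c,uv); return o+d*(z-o[2])/d[2]
def proj(c,X):
    X=np.atleast_2d(X).astype(float)
    return cv2.projectPoints(X,cv2.Rodrigues(c["R"])[0],c["t"],c["K"],np.array([c["k1"],0,0,0,0],float))[0][:,0]
def tri(a,ua,b,ub):
    o1,d1=ray(a,ua);o2,d2=ray(b,ub)
    s=np.linalg.lstsq(np.stack([d1,-d2],1),o2-o1,rcond=None)[0]
    p,q=o1+d1*s[0],o2+d2*s[1]; return (p+q)/2,np.linalg.norm(p-q)
E
python3 - <<'E'
from h import *
np.set_printoptions(precision=4,suppress=True)
T=bot.camera("top");S=bot.camera("scene")
for c,n in ((T,"top"),(S,"scene")):
    W=cloud(c)
    for q in ["amber_bottle","white_jar","seed_vial","bottle_stand","side_tray","balance"]:
        for r in bot.cut_out(c,q)[:4]:
            P=W[r["pixels"]];P=P[~np.isnan(P[:,0])]
            print(n,q,round(r["conf"],2),np.array(r["position"])*[640,480],r["pixels"].sum(),"med",np.median(P,0),"zmax",np.percentile(P[:,2],[5,50,98]) )
        for r in bot.landmark_of(c,q)[:3]: print("   lm",round(r["conf"],2),np.array(r["position"])*[640,480])
E
```

```text
top amber_bottle 0.91 [328.512 228.288] 561 med [ 0.5643 -0.0116  0.1011] zmax [0.0344 0.1011 0.1311]
top amber_bottle 0.81 [271.616 201.984] 304 med [0.6358 0.1171 0.0672] zmax [0.0118 0.0672 0.0925]
top amber_bottle 0.61 [259.2   288.624] 1028 med [0.4366 0.1324 0.1304] zmax [0.0427 0.1304 0.1676]
   lm 0.96 [263.296 289.296]
   lm 0.92 [329.472 231.888]
   lm 0.58 [270.912 205.008]
top white_jar 0.65 [367.168 222.912] 687 med [ 0.5834 -0.0987  0.1087] zmax [0.0273 0.1087 0.1143]
   lm 0.84 [363.712 227.616]
top seed_vial 0.47 [339.904 209.808] 120 med [ 0.6235 -0.0424  0.0585] zmax [0.0184 0.0585 0.0664]
top seed_vial 0.37 [346.304 206.784] 4588 med [ 0.6392 -0.0458  0.0092] zmax [0.0045 0.0092 0.0456]
   lm 0.62 [341.632 211.104]
top bottle_stand 0.86 [332.416 208.176] 4493 med [ 0.6398 -0.0443  0.0092] zmax [0.0048 0.0092 0.0455]
   lm 0.83 [339.392 213.6  ]
top side_tray 0.71 [457.28  267.504] 7621 med [ 0.4942 -0.3168  0.0046] zmax [0.0004 0.0046 0.0177]
   lm 0.72 [455.168 266.016]
   lm 0.92 [193.088 256.608]
scene amber_bottle 0.71 [336.704 221.376] 943 med [ 0.5573 -0.0237
[... 235 characters left out ...]
ite_jar 0.9 [373.568 226.08 ] 1068 med [ 0.5715 -0.1122  0.0713] zmax [0.0141 0.0713 0.1094]
   lm 0.77 [374.976 244.896]
   lm 0.24 [449.216 301.488]
scene seed_vial 0.48 [358.592 224.688] 177 med [ 0.6208 -0.0489  0.041 ] zmax [0.0163 0.041  0.0616]
   lm 0.74 [356.8   232.704]
scene bottle_stand 0.94 [354.496 244.608] 1669 med [ 0.5771 -0.0633  0.0072] zmax [0.0039 0.0072 0.0403]
scene side_tray 0.75 [451.008 301.2  ] 7188 med [ 0.4896 -0.326   0.0029] zmax [0.0007 0.0029 0.015 ]
   lm 0.91 [446.208 298.896]
   lm 0.45 [338.176 237.12 ]
scene balance 0.67 [210.816 218.688] 2220 med [0.4708 0.3012 0.0286] zmax [0.0108 0.0286 0.0398]
   lm 0.89 [225.984 217.68 ]
   lm 0.73 [357.504 234.192]
```

Run:
```python
from h import *
np.set_printoptions(precision=4,suppress=True)
T=bot.camera("top");S=bot.camera("scene")
WT,WS=cloud(T),cloud(S)
def top(W,xy,r,zlo,zhi,n):
    m=(np.hypot(W[...,0]-xy[0],W[...,1]-xy[1])<r)&(W[...,2]>zlo)&(W[...,2]<zhi)
    P=W[m]; pts=P[:,:2].astype(np.float32)
    c=cv2.minEnclosingCircle(pts); rr=cv2.minAreaRect(pts)
    print(n,len(P),"mean",P.mean(0),"circ",c,"rect",rr)
for W,n in ((WT,"T"),(WS,"S")):
    top(W,(.565,-.015),.03,.117,.14,n+" cap")
    top(W,(.58,-.10),.04,.104,.12,n+" lid")
    top(W,(.62,-.045),.02,.055,.07,n+" vial")
# stand edges / backboard
for W,c,n in ((WT,T,"T"),(WS,S,"S")):
    for q,zlo,zhi in (("side_tray",.011,.022),("bottle_stand",.035,.055),("balance",.034,.05)):
        L=bot.cut_out(c,q)
        if L:
            msk=cv2.dilate(L[0]["pixels"].astype(np.uint8),np.ones((7,7)))>0
        else: 
            msk=np.zeros((480,640),bool); msk[220:315,140:235]=True
        m=msk&(W[...,2]>zlo)&(W[...,2]<zhi); P=W[m]
        print(n,q,len(P),P.mean(0),cv2.minAreaRect(P[:,:2].astype(np.float32)))
I=cv2.resize(T["image"][150:320,130:540],None,fx=1.95,fy=1.95,interpolation=cv2.INTER_CUBIC);cv2.imwrite("pics/tz.png",I)
I=cv2.resize(S["image"][180:280,280:430],None,fx=5,fy=5,interpolation=cv2.INTER_CUBIC);cv2.imwrite("pics/sz.png",I)
```

```text
T cap 176 mean [ 0.5745 -0.0122  0.1279] circ ((0.5753269791603088, -0.012389566749334335), 0.016170524060726166) rect ((0.5752524137496948, -0.012242835015058517), (0.029966361820697784, 0.029928850010037422), 28.71782112121582)
T lid 451 mean [ 0.5924 -0.1023  0.1104] circ ((0.59264075756073, -0.1023879423737526), 0.026944126933813095) rect ((0.5925006866455078, -0.10255895555019379), (0.052004579454660416, 0.051049575209617615), 27.627676010131836)
T vial 72 mean [ 0.6285 -0.0432  0.0624] circ ((0.6291266083717346, -0.043416012078523636), 0.010681125335395336) rect ((0.6291164755821228, -0.04344754293560982), (0.01898096688091755, 0.019988566637039185), 38.476890563964844)
S cap 103 mean [ 0.5696 -0.0163  0.1245] circ ((0.5733526945114136, -0.015653666108846664), 0.01655268669128418) rect ((0.5717543363571167, -0.015066463500261307), (0.027822095900774002, 0.028449691832065582), 41.992671966552734)
S lid 237 mean [ 0.5879 -0.1056  0.1081] circ ((0.5914279222488403, -0.1053713709115982), 0.028119489550590515) rect ((0.5906655192375183, -0.1043485775589943), (0.051536787301301956, 0
[... 464 characters left out ...]
((0.6286059617996216, -0.04636608809232712), (0.15039467811584473, 0.1901034563779831), 13.247523307800293)
T balance 1663 [0.5283 0.3064 0.0397] ((0.5069340467453003, 0.30738574266433716), (0.15350638329982758, 0.17205923795700073), 83.2216567993164)
S side_tray 785 [ 0.4833 -0.3264  0.0138] ((0.49284517765045166, -0.3178415298461914), (0.16538387537002563, 0.25899243354797363), 10.20641040802002)
S bottle_stand 220 [ 0.6421 -0.0547  0.0426] ((0.6329240202903748, -0.06081462651491165), (0.14783217012882233, 0.15150322020053864), 10.008889198303223)
S balance 508 [0.5324 0.3046 0.0382] ((0.5350008010864258, 0.30782079696655273), (0.09742137789726257, 0.08518394082784653), 22.537906646728516)
```

View pics/tz.png

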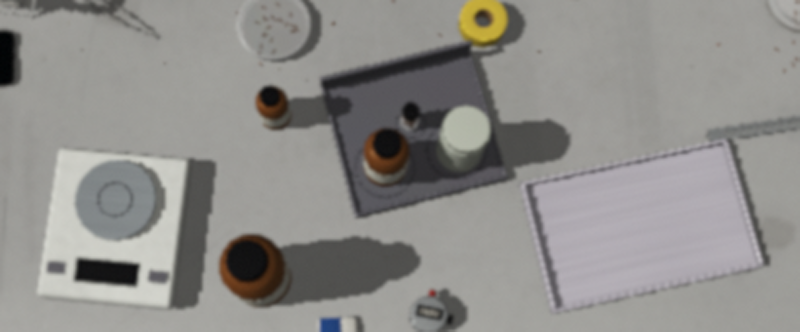

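View pics/sz.png

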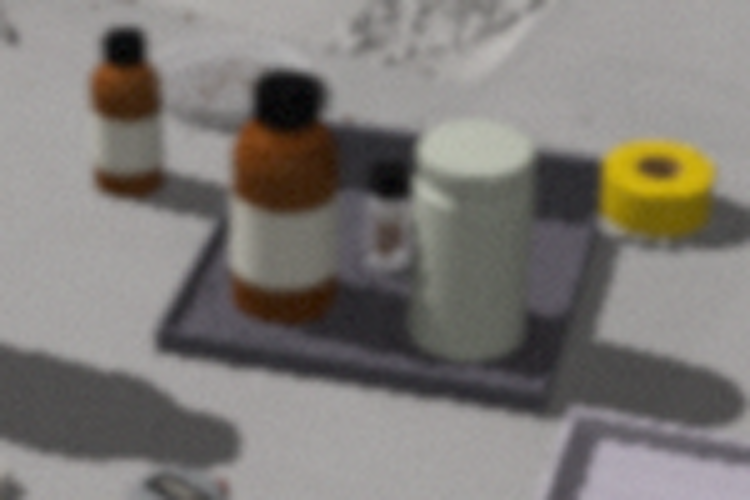

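```bash
cat >> h.py <<'E'
def tool():
    s=bot.observe(); return s["tcp_pos"],Rn.from_rotvec(s["ee_rot"])
def plan(p,th):
    """shift & turn in tool axes to reach TCP p, tool down, tool x at angle th deg"""
    P,R=tool(); t=np.radians(th)
    G=Rn.from_matrix(np.array([[np.cos(t),np.sin(t),0],[np.sin(t),-np.cos(t),0],[0,0,-1]]))
    print("shift",np.round(R.inv().apply(np.array(p)-P),4),"turn",np.round((R.inv()*G).as_rotvec(),4),"t",bot.observe()["t"])
E
python3 - <<'E'
from h import *
np.set_printoptions(precision=4,suppress=True)
c=bot.camera("wrist"); P,R=tool()
C=-c["R"].T@c["t"]; print("cam in tool",R.inv().apply(C-P), "axis",R.inv().apply(c["R"][2]))
T=bot.camera("top")
plan((.50,-.06,.25),58)
for r in bot.landmark_of(T,"balance"): print(r)
print(atz(T,(189,252.1),.04))
E
```

```text
cam in tool [ 0.0005 -0.0771 -0.1338] axis [-0.0012  0.3027  0.9531]
shift [-0.4051  0.4891 -0.0107] turn [0.     0.     0.1987] t 1.95
{'position': [0.3044, 0.5325], 'conf': 0.62}
[0.538  0.3057 0.04  ]
```

Run:
```python
from h import *
plan((.49,.31,.25),58)
```

```text
shift [-0.0623  0.3495 -0.0107] turn [-0.      0.      0.1986] t 2.0
```

```bash
python3 -m crank '[[0.085,-0.015,0.08,-0.005,0,0,0.1],[0.085,-0.03,0.16,-0.011,0,0,0.199],[0.085,-0.045,0.24,-0.011,0,0,0.199],[0.085,-0.062,0.32,-0.011,0,0,0.199],[0.085,-0.062,0.35,-0.011,0,0,0.199],[0.085,-0.062,0.35,-0.011,0,0,0.199],[0.085,-0.062,0.35,-0.011,0,0,0.199],[0.085,-0.062,0.35,-0.011,0,0,0.199],[0.085,-0.062,0.35,-0.011,0,0,0.199],[0.085,-0.062,0.35,-0.011,0,0,0.199],[0.085,-0.062,0.35,-0.011,0,0,0.199],[0.085,-0.062,0.35,-0.011,0,0,0.199]]'
python3 - <<'E'
from h import *
c=bot.camera("wrist"); cv2.imwrite("pics/w1.png",c["image"]); np.save("w1.npy",c,allow_pickle=True)
print(bot.landmark_of(c,"balance")[:2])
plan((.556,-.04,.25),58)
E
```

```text
t: 3.0
tcp_pos: [0.49, 0.3105, 0.2502]
ee_rot: [-2.747, -1.523, 0.001]
ft_force: [0.4, 0.6, 0.2]
finger_gap: 0.0849
[{'position': [0.5283, 0.5004], 'conf': 0.96}]
shift [-0.2627  0.2419  0.0004] turn [-0.0001 -0.0002  0.0012] t 3.1
```

View pics/w1.png

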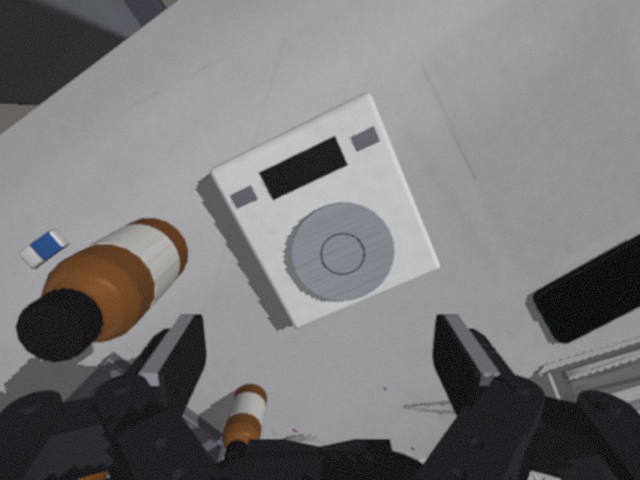

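The wrist view shows the pan centred near (343,252), with the ring visible and the display above it. The large look-alike bottle is at left. Next I move over the stand.

```bash
python3 -m crank '[[0.085,-0.028,0.026,0,0,0,0],[0.085,-0.056,0.052,0,0,0,0],[0.085,-0.084,0.078,0,0,0,0],[0.085,-0.112,0.104,0,0,0,0],[0.085,-0.14,0.13,0,0,0,0],[0.085,-0.168,0.156,0,0,0,0],[0.085,-0.196,0.182,0,0,0,0],[0.085,-0.224,0.208,0,0,0,0],[0.085,-0.25,0.23,0,0,0,0],[0.085,-0.263,0.242,0,0,0,0],[0.085,-0.263,0.242,0,0,0,0],[0.085,-0.263,0.242,0,0,0,0],[0.085,-0.263,0.242,0,0,0,0]]'
python3 - <<'E'
from h import *
np.set_printoptions(precision=4,suppress=True)
c=bot.camera("wrist"); cv2.imwrite("pics/w2.png",c["image"]); np.save("w2.npy",c,allow_pickle=True)
for q in ["amber_bottle","white_jar","seed_vial","bottle_stand"]:
    print(q,[(r["conf"],np.array(r["position"])*[640,480]) for r in bot.landmark_of(c,q)[:2]])
c1=np.load("w1.npy",allow_pickle=True).item()
print("pan",atz(c1,(343,252.5),.04), cloud(c1)[252,343])
T=bot.camera("top"); print(tri(c1,(343,252.5),T,(189,252.1)))
W=cloud(c)
for xy,r,zl,zh in (((.575,-.0135),.04,.117,.14),((.592,-.103),.045,.104,.12),((.628,-.0445),.02,.055,.07)):
    m=(np.hypot(W[...,0]-xy[0],W[...,1]-xy[1])<r)&(W[...,2]>zl)&(W[...,2]<zh); P=W[m]
    print(m.sum(),P.mean(0),cv2.minEnclosingCircle(P[:,:2].astype(np.float32)))
E
```

```text
t: 4.18
tcp_pos: [0.5561, -0.0397, 0.2505]
ee_rot: [-2.747, -1.525, -0.0]
ft_force: [-0.4, 0.5, -0.8]
finger_gap: 0.085
amber_bottle [(0.73, array([352.896, 201.312])), (0.72, array([505.216, 193.392]))]
white_jar [(0.79, array([283.904, 266.4  ]))]
seed_vial [(0.67, array([352.832, 263.808]))]
bottle_stand [(0.69, array([350.4  , 259.584]))]
pan [0.5374 0.3073 0.04  ] [0.5372 0.3075 0.0394]
(array([0.5388, 0.3067, 0.0357]), np.float64(7.938310809206278e-05))
1684 [ 0.574  -0.0126  0.1266] ((0.5755594372749329, -0.012816538102924824), 0.016605278477072716)
3400 [ 0.5917 -0.1015  0.1091] ((0.5930823087692261, -0.10251691192388535), 0.027478009462356567)
455 [ 0.628  -0.0436  0.0609] ((0.6289860010147095, -0.043780237436294556), 0.010913609527051449)
```

View pics/w2.png

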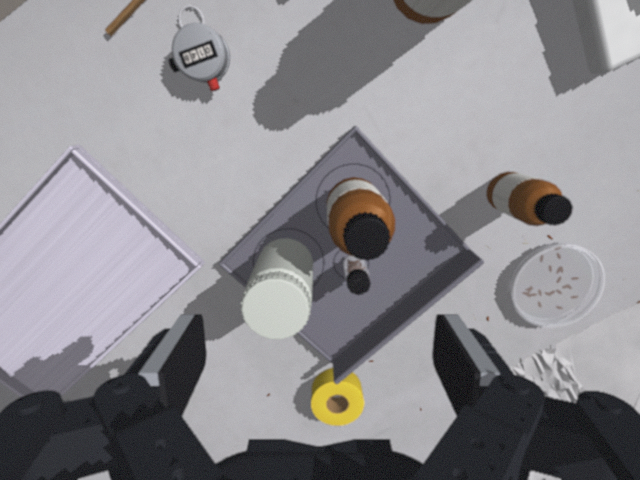

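The wrist view shows the bottle cap at (366,236), the jar lid at (277,309) and the vial cap at (358,281), with clear space for a diagonal grasp. It agrees with the top view to about 1 mm.

Run:
```python
from h import *
plan((.5745,-.013,.070),58)
```

```text
shift [0.0329 0.0009 0.1804] turn [ 0.0001 -0.      0.0008] t 4.4833
```

```bash
python3 -m crank '[[0.085,0.02,0.001,0,0,0,0],[0.085,0.033,0.001,0.02,0,0,0],[0.085,0.033,0.001,0.05,0,0,0],[0.085,0.033,0.001,0.08,0,0,0],[0.085,0.033,0.001,0.105,0,0,0],[0.085,0.033,0.001,0.125,0,0,0],[0.085,0.033,0.001,0.145,0,0,0],[0.085,0.033,0.001,0.16,0,0,0],[0.085,0.033,0.001,0.172,0,0,0],[0.085,0.033,0.001,0.18,0,0,0],[0.085,0.033,0.001,0.18,0,0,0],[0.085,0.033,0.001,0.18,0,0,0]]'
```

```text
t: 5.48
tcp_pos: [0.5749, -0.0136, 0.0706]
ee_rot: [2.748, 1.523, 0.0]
ft_force: [0.4, -0.2, 0.0]
finger_gap: 0.085
```

Run:
```python
from h import *
c=bot.camera("wrist"); cv2.imwrite("pics/w3.png",c["image"])
```

```text
(no output)
```

View pics/w3.png

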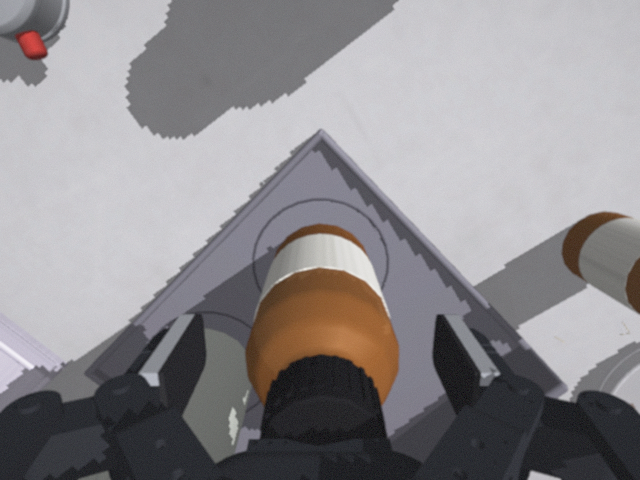

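The bottle at (322,330) is centred between the fingers and clear of the jar. I close.

```bash
python3 -m crank '[[0.045,0,0,0,0,0,0],[0.045,0,0,0,0,0,0],[0.045,0,0,0,0,0,0],[0.045,0,0,0,0,0,0],[0.045,0,0,0,0,0,0],[0.045,0,0,0,0,0,0],[0.045,0,0,0,0,0,0],[0.045,0,0,0,0,0,0]]' 50
```

```text
t: 6.2
tcp_pos: [0.5752, -0.0137, 0.0713]
ee_rot: [2.747, 1.522, 0.002]
ft_force: [-0.7, 0.5, 7.3]
finger_gap: 0.0505
```

```bash
python3 -m crank '[[0.045,0,0,-0.006,0,0,0],[0.045,0,0,-0.016,0,0,0],[0.045,0,0,-0.034,0,0,0],[0.045,0,0,-0.056,0,0,0],[0.045,0,0,-0.08,0,0,0],[0.045,0,0,-0.1,0,0,0],[0.045,0,0,-0.115,0,0,0],[0.045,0,0,-0.125,0,0,0],[0.045,0,0,-0.125,0,0,0],[0.045,0,0,-0.125,0,0,0]]'
python3 - <<'E'
from h import *
plan((.4838,-.2578,.195),58)
print(bot.observe()["ft_force"])
E
```

```text
t: 7.03
tcp_pos: [0.5745, -0.0137, 0.1951]
ee_rot: [-2.748, -1.523, 0.0]
ft_force: [-0.6, 0.2, -3.9]
finger_gap: 0.0498
shift [-2.551e-01  5.250e-02  1.000e-04] turn [-0.0003  0.0001 -0.0003] t 7.0333
[-0.56972232  0.22357448 -3.93636005]
```

```bash
python3 -m crank '[[0.045,-0.01,0.002,0,0,0,0],[0.045,-0.03,0.006,0,0,0,0],[0.045,-0.055,0.011,0,0,0,0],[0.045,-0.08,0.016,0,0,0,0],[0.045,-0.105,0.021,0,0,0,0],[0.045,-0.13,0.027,0,0,0,0],[0.045,-0.155,0.032,0,0,0,0],[0.045,-0.18,0.037,0,0,0,0],[0.045,-0.205,0.042,0,0,0,0],[0.045,-0.23,0.047,0,0,0,0],[0.045,-0.247,0.051,0,0,0,0],[0.045,-0.255,0.0525,0,0,0,0],[0.045,-0.255,0.0525,0.01,0,0,0],[0.045,-0.255,0.0525,0.03,0,0,0],[0.045,-0.255,0.0525,0.055,0,0,0],[0.045,-0.255,0.0525,0.08,0,0,0],[0.045,-0.255,0.0525,0.1,0,0,0],[0.045,-0.255,0.0525,0.11,0,0,0],[0.045,-0.255,0.0525,0.11,0,0,0]]'
python3 - <<'E'
from h import *
np.set_printoptions(precision=4,suppress=True)
P,R=tool();print(P,R.as_rotvec())
for n in ("wrist","scene"):
    c=bot.camera(n); cv2.imwrite(f"pics/{n}4.png",c["image"])
E
```

```text
t: 8.62
tcp_pos: [0.4831, -0.2561, 0.0826]
ee_rot: [-2.743, -1.521, 0.003]
ft_force: [0.0, 0.5, -3.3]
finger_gap: 0.0504
[ 0.4831 -0.2561  0.0826] [-2.743  -1.5214  0.0027]
```

View pics/wrist4.png

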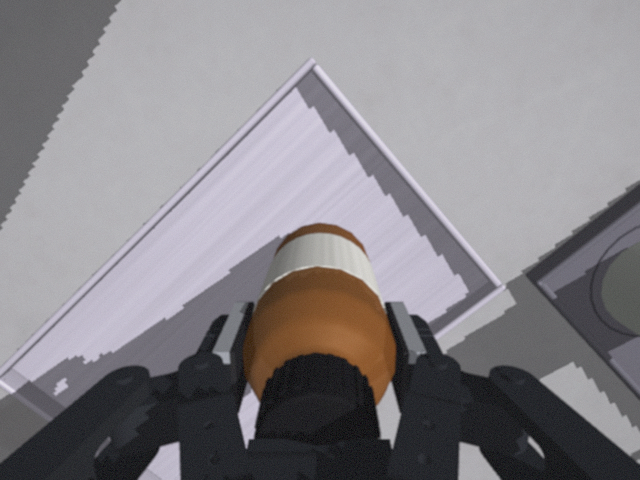

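View pics/scene4.png

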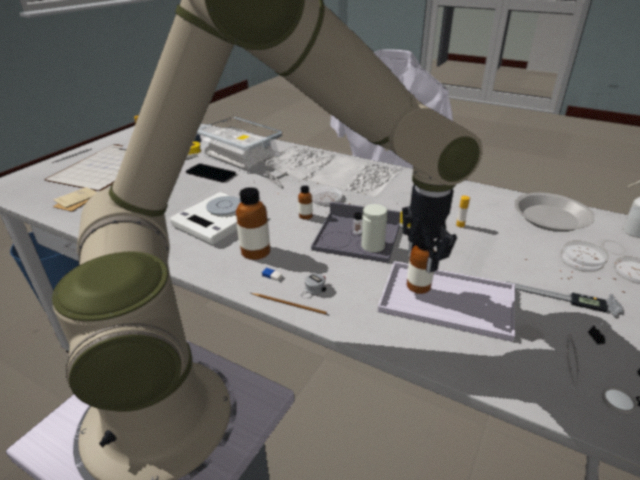

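The bottle is upright over the tray at (420,275) in the scene view, in the near corner area and inside the walls. I lower it and watch the force.

```bash
python3 -m crank '[[0.045,0,0,0.005,0,0,0],[0.045,0,0,0.01,0,0,0],[0.045,0,0,0.013,0,0,0],[0.045,0,0,0.015,0,0,0],[0.045,0,0,0.016,0,0,0],[0.045,0,0,0.016,0,0,0],[0.045,0,0,0.016,0,0,0]]'
```

```text
t: 9.3
tcp_pos: [0.4841, -0.2578, 0.0694]
ee_rot: [2.748, 1.523, 0.0]
ft_force: [-0.9, -0.2, -2.4]
finger_gap: 0.0502
```

Still carrying (about -2.4 N), with roughly 2 mm left.

```bash
python3 -m crank '[[0.045,0,0,0.001,0,0,0],[0.045,0,0,0.002,0,0,0],[0.045,0,0,0.002,0,0,0],[0.045,0,0,0.002,0,0,0]]'
```

```text
t: 9.63
tcp_pos: [0.4841, -0.2578, 0.0674]
ee_rot: [2.748, 1.523, 0.0]
ft_force: [0.6, -0.5, -2.7]
finger_gap: 0.0505
```

```bash
python3 -m crank '[[0.045,0,0,0.001,0,0,0],[0.045,0,0,0.001,0,0,0],[0.045,0,0,0.001,0,0,0]]'
```

```text
t: 9.88
tcp_pos: [0.4844, -0.258, 0.0673]
ee_rot: [2.747, 1.522, 0.001]
ft_force: [-0.7, 1.5, 5.4]
finger_gap: 0.0504
```

Contact, +5 N. I open and rise. The pads swing back as they open, so I hold while opening.

```bash
python3 -m crank '[[0.06,0,0,0,0,0,0],[0.075,0,0,0,0,0,0],[0.085,0,0,0,0,0,0],[0.085,0,0,0,0,0,0],[0.085,0,0,0,0,0,0],[0.085,0,0,0,0,0,0],[0.085,0,0,-0.02,0,0,0],[0.085,0,0,-0.05,0,0,0],[0.085,0,0,-0.08,0,0,0],[0.085,0,0,-0.11,0,0,0],[0.085,0,0,-0.14,0,0,0],[0.085,0,0,-0.155,0,0,0],[0.085,0,0,-0.155,0,0,0]]'
python3 - <<'E'
from h import *
np.set_printoptions(precision=4,suppress=True)
for n in ("wrist","scene"):
    c=bot.camera(n); cv2.imwrite(f"pics/{n}5.png",c["image"])
    W=cloud(c); m=(np.hypot(W[...,0]-.484,W[...,1]+.258)<.04)&(W[...,2]>.112)&(W[...,2]<.135); P=W[m]
    if n=="wrist": m&=np.arange(480)[:,None]<400
    print(n,len(P),P.mean(0),cv2.minEnclosingCircle(P[:,:2].astype(np.float32)))
plan((.592,-.1025,.22),-32)
E
```

```text
t: 10.97
tcp_pos: [0.485, -0.2585, 0.225]
ee_rot: [2.742, 1.52, 0.004]
ft_force: [0.2, -0.3, -0.1]
finger_gap: 0.0851
wrist 1999 [ 0.4837 -0.2563  0.1225] ((0.4849955141544342, -0.2574296295642853), 0.01647145301103592)
scene 179 [ 0.4788 -0.2598  0.1203] ((0.48312750458717346, -0.2594185769557953), 0.017574114724993706)
shift [0.1889 0.0093 0.001 ] turn [-0.      0.      1.5705] t 11.0667
```

View pics/wrist5.png

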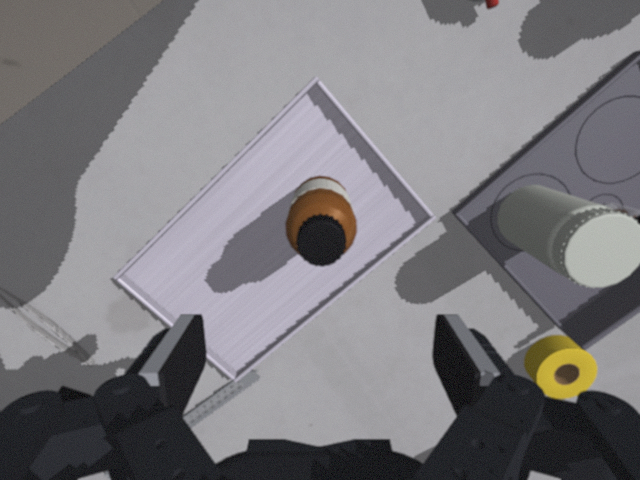

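The bottle stands upright in the tray, cap at (322,241) and height 0.123. Next comes the jar.

```bash
python3 -m crank '[[0.085,0.02,0.001,0,0,0,0.12],[0.085,0.04,0.002,0,0,0,0.24],[0.085,0.06,0.003,0,0,0,0.36],[0.085,0.08,0.004,0,0,0,0.48],[0.085,0.1,0.005,0,0,0,0.6],[0.085,0.12,0.006,0,0,0,0.72],[0.085,0.14,0.007,0,0,0,0.84],[0.085,0.155,0.008,0,0,0,0.96],[0.085,0.17,0.009,0,0,0,1.08],[0.085,0.18,0.009,0,0,0,1.2],[0.085,0.189,0.0093,0,0,0,1.32],[0.085,0.189,0.0093,0,0,0,1.44],[0.085,0.189,0.0093,0,0,0,1.5705],[0.085,0.189,0.0093,0,0,0,1.5705],[0.085,0.189,0.0093,0,0,0,1.5705],[0.085,0.189,0.0093,0,0,0,1.5705]]'
python3 - <<'E'
from h import *
np.set_printoptions(precision=4,suppress=True)
c=bot.camera("wrist"); cv2.imwrite(f"pics/w6.png",c["image"])
W=cloud(c); m=(np.hypot(W[...,0]-.592,W[...,1]+.1025)<.04)&(W[...,2]>.1)&(W[...,2]<.12); P=W[m]
print(len(P),P.mean(0),cv2.minEnclosingCircle(P[:,:2].astype(np.float32)))
plan((.592,-.1025,.061),-32)
E
```

```text
t: 12.4
tcp_pos: [0.5919, -0.1025, 0.2204]
ee_rot: [-3.021, 0.861, 0.002]
ft_force: [-0.3, -0.5, -0.2]
finger_gap: 0.0849
5059 [ 0.5942 -0.1009  0.109 ] ((0.5932825803756714, -0.10275779664516449), 0.027455564588308334)
shift [ 0.0002 -0.0001  0.1597] turn [0.0002 0.001  0.0027] t 12.45
```

View pics/w6.png

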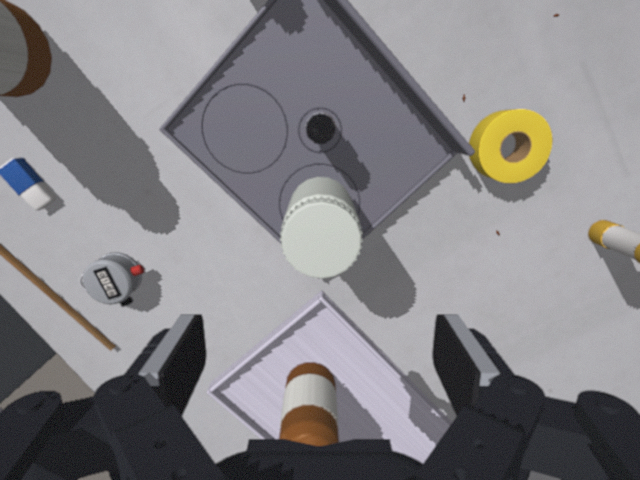

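The jar lid, at (321,237), is centred between the fingers. The vial cap at (320,128) and the empty bottle ring at (245,128) are clear. I descend.

```bash
python3 -m crank '[[0.085,0,0,0.02,0,0,0],[0.085,0,0,0.05,0,0,0],[0.085,0,0,0.08,0,0,0],[0.085,0,0,0.105,0,0,0],[0.085,0,0,0.125,0,0,0],[0.085,0,0,0.14,0,0,0],[0.085,0,0,0.152,0,0,0],[0.085,0,0,0.16,0,0,0],[0.085,0,0,0.16,0,0,0],[0.085,0,0,0.16,0,0,0]]'
python3 -m crank '[[0.05,0,0,0,0,0,0],[0.05,0,0,0,0,0,0],[0.05,0,0,0,0,0,0],[0.05,0,0,0,0,0,0],[0.05,0,0,0,0,0,0],[0.05,0,0,0,0,0,0],[0.05,0,0,0,0,0,0],[0.05,0,0,0,0,0,0]]' 50
```

```text
t: 13.28
tcp_pos: [0.5924, -0.1026, 0.0617]
ee_rot: [3.02, -0.865, 0.001]
ft_force: [-0.4, -0.1, 0.9]
finger_gap: 0.0849
t: 13.95
tcp_pos: [0.5926, -0.1026, 0.0625]
ee_rot: [3.02, -0.866, 0.003]
ft_force: [-1.1, 0.7, 6.1]
finger_gap: 0.0547
```

```bash
python3 -m crank '[[0.05,0,0,-0.006,0,0,0],[0.05,0,0,-0.016,0,0,0],[0.05,0,0,-0.034,0,0,0],[0.05,0,0,-0.056,0,0,0],[0.05,0,0,-0.08,0,0,0],[0.05,0,0,-0.105,0,0,0],[0.05,0,0,-0.125,0,0,0],[0.05,0,0,-0.138,0,0,0],[0.05,0,0,-0.143,0,0,0],[0.05,0,0,-0.143,0,0,0]]'
python3 - <<'E'
from h import *
plan((.5052,-.3758,.205),-32)
E
```

```text
t: 14.78
tcp_pos: [0.5924, -0.1025, 0.2058]
ee_rot: [3.02, -0.866, 0.004]
ft_force: [-0.1, -0.2, -2.1]
finger_gap: 0.0547
shift [0.0708 0.278  0.0008] turn [-0.0005 -0.0023  0.0001] t 14.7833
```

```bash
python3 -m crank '[[0.05,0.003,0.01,0,0,0,0],[0.05,0.008,0.03,0,0,0,0],[0.05,0.014,0.055,0,0,0,0],[0.05,0.02,0.08,0,0,0,0],[0.05,0.027,0.105,0,0,0,0],[0.05,0.033,0.13,0,0,0,0],[0.05,0.04,0.155,0,0,0,0],[0.05,0.046,0.18,0,0,0,0],[0.05,0.052,0.205,0,0,0,0],[0.05,0.059,0.23,0,0,0,0],[0.05,0.065,0.255,0,0,0,0],[0.05,0.069,0.27,0,0,0,0],[0.05,0.071,0.278,0,0,0,0],[0.05,0.071,0.278,0.01,0,0,0],[0.05,0.071,0.278,0.03,0,0,0],[0.05,0.071,0.278,0.055,0,0,0],[0.05,0.071,0.278,0.08,0,0,0],[0.05,0.071,0.278,0.1,0,0,0],[0.05,0.071,0.278,0.115,0,0,0],[0.05,0.071,0.278,0.125,0,0,0]]'
python3 -m crank '[[0.05,0,0,0.003,0,0,0],[0.05,0,0,0.007,0,0,0],[0.05,0,0,0.012,0,0,0],[0.05,0,0,0.015,0,0,0],[0.05,0,0,0.017,0,0,0],[0.05,0,0,0.018,0,0,0],[0.05,0,0,0.018,0,0,0]]'
```

```text
t: 16.45
tcp_pos: [0.5048, -0.3737, 0.0766]
ee_rot: [-3.018, 0.863, 0.005]
ft_force: [0.5, 1.0, -1.7]
finger_gap: 0.0544
t: 17.03
tcp_pos: [0.505, -0.3759, 0.0614]
ee_rot: [3.02, -0.866, 0.0]
ft_force: [-0.8, 0.3, -1.7]
finger_gap: 0.0547
```

```bash
python3 -m crank '[[0.05,0,0,0.001,0,0,0],[0.05,0,0,0.002,0,0,0],[0.05,0,0,0.003,0,0,0],[0.05,0,0,0.003,0,0,0],[0.05,0,0,0.003,0,0,0]]'
```

```text
t: 17.45
tcp_pos: [0.5051, -0.3759, 0.0585]
ee_rot: [3.02, -0.866, 0.001]
ft_force: [-0.4, -0.0, -0.8]
finger_gap: 0.0544
```

```bash
python3 -m crank '[[0.05,0,0,0.0007,0,0,0],[0.05,0,0,0.0007,0,0,0],[0.05,0,0,0.0007,0,0,0]]'
```

```text
t: 17.7
tcp_pos: [0.5051, -0.376, 0.0584]
ee_rot: [3.019, -0.866, 0.001]
ft_force: [-1.2, 1.2, 5.9]
finger_gap: 0.0551
```

```bash
python3 -m crank '[[0.06,0,0,0,0,0,0],[0.075,0,0,0,0,0,0],[0.085,0,0,0,0,0,0],[0.085,0,0,0,0,0,0],[0.085,0,0,0,0,0,0],[0.085,0,0,0,0,0,0],[0.085,0,0,-0.02,0,0,0],[0.085,0,0,-0.05,0,0,0],[0.085,0,0,-0.08,0,0,0],[0.085,0,0,-0.11,0,0,0],[0.085,0,0,-0.14,0,0,0],[0.085,0,0,-0.15,0,0,0],[0.085,0,0,-0.15,0,0,0]]'
python3 - <<'E'
from h import *
np.set_printoptions(precision=4,suppress=True)
for n in ("wrist","top"):
    c=bot.camera(n); cv2.imwrite(f"pics/{n}7.png",c["image"])
    W=cloud(c); m=(np.hypot(W[...,0]-.505,W[...,1]+.376)<.04)&(W[...,2]>.098)&(W[...,2]<.12); P=W[m]
    print(n,len(P),P.mean(0),cv2.minEnclosingCircle(P[:,:2].astype(np.float32)))
    m=(np.hypot(W[...,0]-.6285,W[...,1]+.044)<.03)&(W[...,2]>.053)&(W[...,2]<.08); P=W[m]
    if len(P): print(n,len(P),P.mean(0),cv2.minEnclosingCircle(P[:,:2].astype(np.float32)))
plan((.6285,-.044,.15),-32)
E
```

```text
t: 18.78
tcp_pos: [0.5057, -0.3765, 0.2105]
ee_rot: [3.017, -0.865, 0.007]
ft_force: [0.4, 0.3, -0.5]
finger_gap: 0.085
wrist 5221 [ 0.5066 -0.3744  0.1051] ((0.505713164806366, -0.3758779764175415), 0.027466731145977974)
top 40 [ 0.5183 -0.3566  0.1052] ((0.5176867842674255, -0.35497599840164185), 0.013392404653131962)
top 72 [ 0.6285 -0.0435  0.0623] ((0.6293626427650452, -0.04358205199241638), 0.010474160313606262)
shift [-0.0707 -0.3467  0.0566] turn [-0.0004  0.0014 -0.    ] t 18.8833
```

View pics/wrist7.png

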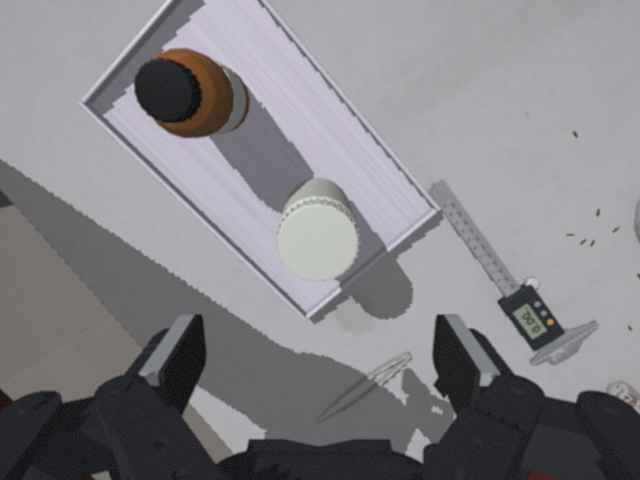

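View pics/top7.png

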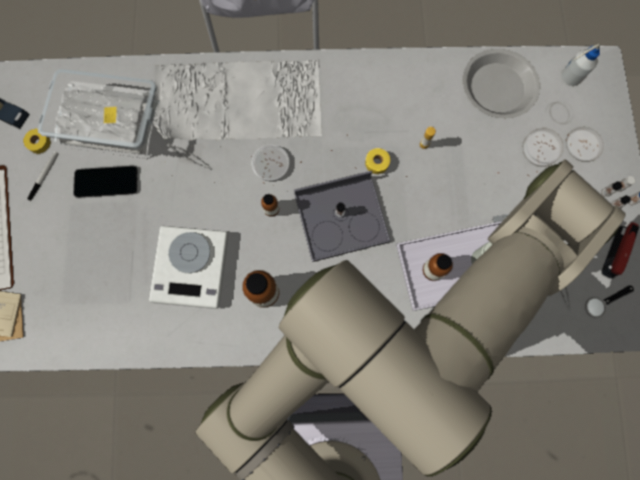

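Both stand upright in the tray: in the wrist view the jar is at (318,240) and the bottle at (195,92). The vial is still on its ring. I go over the vial.

```bash
python3 -m crank '[[0.06,-0.005,-0.03,0,0,0,0],[0.06,-0.013,-0.065,0,0,0,0],[0.06,-0.02,-0.1,0,0,0,0],[0.06,-0.028,-0.135,0,0,0,0],[0.06,-0.035,-0.17,0,0,0,0],[0.06,-0.043,-0.205,0,0,0,0],[0.06,-0.05,-0.24,0.005,0,0,0],[0.06,-0.057,-0.275,0.015,0,0,0],[0.06,-0.064,-0.31,0.03,0,0,0],[0.06,-0.07,-0.34,0.05,0,0,0],[0.06,-0.0707,-0.3467,0.056,0,0,0],[0.06,-0.0707,-0.3467,0.056,0,0,0],[0.06,-0.0707,-0.3467,0.056,0,0,0]]'
python3 - <<'E'
from h import *
np.set_printoptions(precision=4,suppress=True)
c=bot.camera("wrist"); cv2.imwrite(f"pics/w8.png",c["image"])
W=cloud(c); m=(np.hypot(W[...,0]-.6285,W[...,1]+.044)<.03)&(W[...,2]>.053)&(W[...,2]<.08); P=W[m]
if len(P): print(len(P),P.mean(0),cv2.minEnclosingCircle(P[:,:2].astype(np.float32)))
plan((.6285,-.044,.0275),-32)
E
```

```text
t: 19.97
tcp_pos: [0.6283, -0.0448, 0.1504]
ee_rot: [3.02, -0.865, -0.004]
ft_force: [0.3, -0.8, -0.6]
finger_gap: 0.0594
1028 [ 0.63   -0.0423  0.0608] ((0.6293948292732239, -0.04341769218444824), 0.010859827511012554)
shift [-0.0008 -0.0014  0.1239] turn [ 0.0005  0.0003 -0.0009] t 20.0167
```

View pics/w8.png

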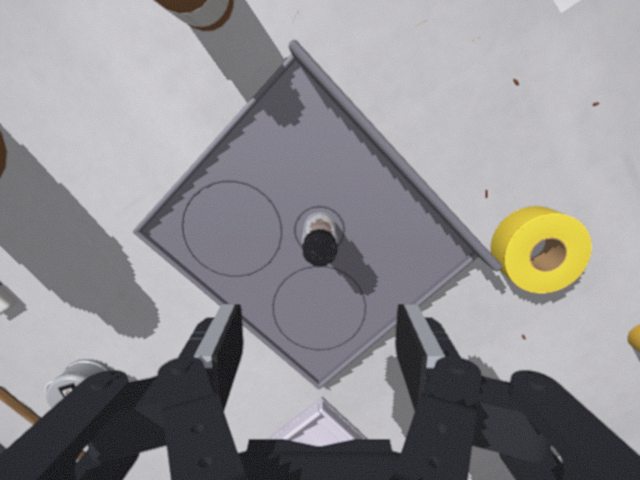

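The vial cap at (320,248) is centred laterally between the fingers, so I descend and grip at 25 N.

```bash
python3 -m crank '[[0.06,-0.0008,-0.0014,0.02,0,0,0],[0.06,-0.0008,-0.0014,0.045,0,0,0],[0.06,-0.0008,-0.0014,0.07,0,0,0],[0.06,-0.0008,-0.0014,0.09,0,0,0],[0.06,-0.0008,-0.0014,0.105,0,0,0],[0.06,-0.0008,-0.0014,0.115,0,0,0],[0.06,-0.0008,-0.0014,0.122,0,0,0],[0.06,-0.0008,-0.0014,0.122,0,0,0],[0.06,-0.0008,-0.0014,0.122,0,0,0]]'
python3 -m crank '[[0.045,0,0,0,0,0,0],[0.035,0,0,0,0,0,0],[0.028,0,0,0,0,0,0],[0.018,0,0,0,0,0,0],[0.018,0,0,0,0,0,0],[0.018,0,0,0,0,0,0],[0.018,0,0,0,0,0,0],[0.018,0,0,0,0,0,0],[0.018,0,0,0,0,0,0]]' 25
python3 - <<'E'
from h import *
c=bot.camera("wrist"); cv2.imwrite(f"pics/w9.png",c["image"])
E
```

```text
t: 20.77
tcp_pos: [0.6292, -0.0434, 0.0304]
ee_rot: [3.02, -0.867, 0.002]
ft_force: [-0.6, -0.1, -0.7]
finger_gap: 0.0599
t: 21.52
tcp_pos: [0.6291, -0.0427, 0.0303]
ee_rot: [-3.02, 0.866, -0.001]
ft_force: [-2.3, -0.5, 5.2]
finger_gap: 0.0229
```

View pics/w9.png

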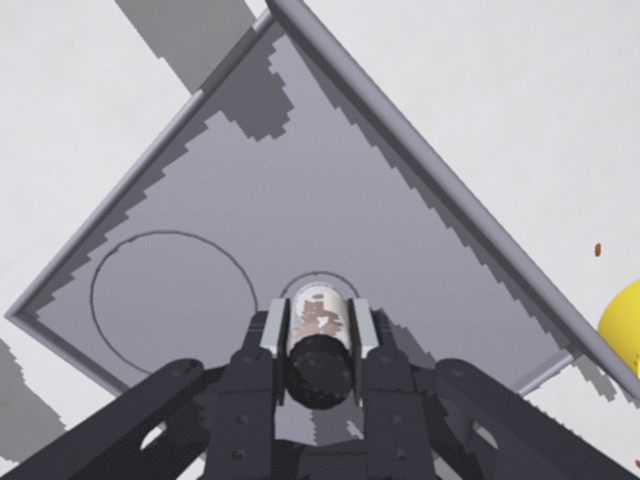

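```bash
python3 -m crank '[[0.018,0,0,-0.006,0,0,0],[0.018,0,0,-0.016,0,0,0],[0.018,0,0,-0.034,0,0,0],[0.018,0,0,-0.056,0,0,0],[0.018,0,0,-0.08,0,0,0],[0.018,0,0,-0.105,0,0,0],[0.018,0,0,-0.125,0,0,0],[0.018,0,0,-0.138,0,0,0],[0.018,0,0,-0.14,0,0,0],[0.018,0,0,-0.14,0,0,0]]'
python3 - <<'E'
from h import *
plan((.538,.306,.17),-32)
E
```

```text
t: 22.4
tcp_pos: [0.629, -0.0428, 0.1705]
ee_rot: [-3.02, 0.866, -0.003]
ft_force: [-0.6, 0.5, -1.3]
finger_gap: 0.0231
shift [-2.620e-01 -2.475e-01  2.000e-04] turn [-0.0005 -0.0016  0.    ] t 22.4
```

```bash
python3 -m crank '[[0.018,-0.008,-0.008,0,0,0,0],[0.018,-0.023,-0.022,0,0,0,0],[0.018,-0.042,-0.04,0,0,0,0],[0.018,-0.061,-0.058,0,0,0,0],[0.018,-0.08,-0.076,0,0,0,0],[0.018,-0.1,-0.095,0,0,0,0],[0.018,-0.12,-0.114,0,0,0,0],[0.018,-0.14,-0.133,0,0,0,0],[0.018,-0.16,-0.152,0,0,0,0],[0.018,-0.18,-0.17,0,0,0,0],[0.018,-0.2,-0.189,0,0,0,0],[0.018,-0.22,-0.208,0,0,0,0],[0.018,-0.24,-0.227,0,0,0,0],[0.018,-0.255,-0.241,0,0,0,0],[0.018,-0.262,-0.2475,0,0,0,0],[0.018,-0.262,-0.2475,0.015,0,0,0],[0.018,-0.262,-0.2475,0.035,0,0,0],[0.018,-0.262,-0.2475,0.055,0,0,0],[0.018,-0.262,-0.2475,0.07,0,0,0],[0.018,-0.262,-0.2475,0.08,0,0,0]]'
python3 -m crank '[[0.018,0,0,0.006,0,0,0],[0.018,0,0,0.012,0,0,0],[0.018,0,0,0.014,0,0,0],[0.018,0,0,0.014,0,0,0],[0.018,0,0,0.014,0,0,0]]'
python3 - <<'E'
from h import *
for n in ("wrist","scene"):
    c=bot.camera(n); cv2.imwrite(f"pics/{n}10.png",c["image"] if n=="wrist" else cv2.resize(c["image"][150:270,140:300],None,fx=5,fy=5)); 
plan((.538,.3065,.063),-32)
E
```

```text
t: 24.07
tcp_pos: [0.5367, 0.3054, 0.087]
ee_rot: [3.018, -0.866, -0.005]
ft_force: [0.0, 0.8, -1.0]
finger_gap: 0.0229
t: 24.48
tcp_pos: [0.5381, 0.3061, 0.0762]
ee_rot: [-3.019, 0.866, -0.001]
ft_force: [-0.4, -0.2, -0.3]
finger_gap: 0.0229
shift [-0.0003 -0.0003  0.0133] turn [-0.0009 -0.0008  0.    ] t 24.5833
```

View pics/wrist10.png

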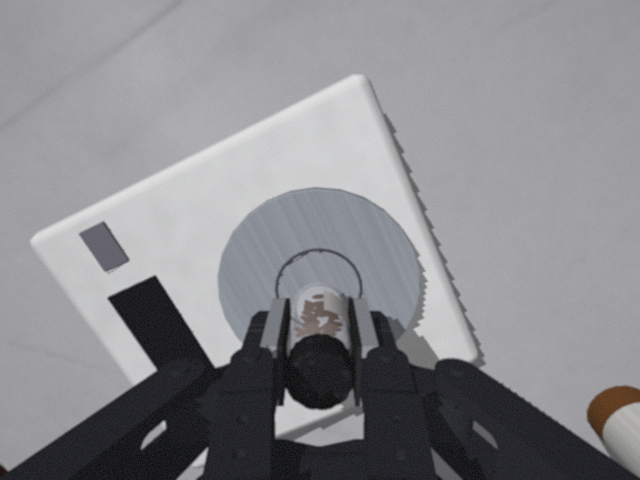

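View pics/scene10.png

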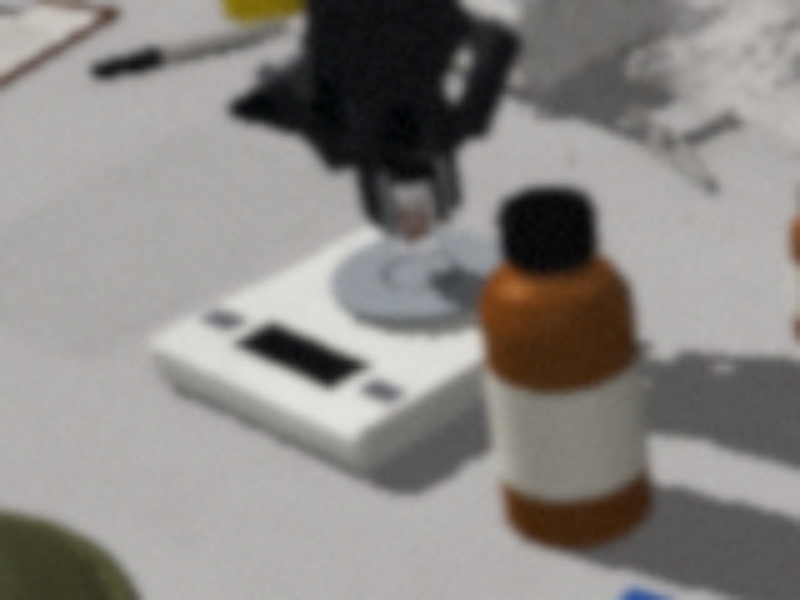

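The vial is held upright above the pan ring, which shows at (318,280). I lower it.

```bash
python3 -m crank '[[0.018,0,0,0.005,0,0,0],[0.018,0,0,0.009,0,0,0],[0.018,0,0,0.012,0,0,0],[0.018,0,0,0.0125,0,0,0],[0.018,0,0,0.0125,0,0,0]]'
python3 -m crank '[[0.018,0,0,0.001,0,0,0],[0.018,0,0,0.001,0,0,0],[0.018,0,0,0.001,0,0,0]]'
```

```text
t: 25.0
tcp_pos: [0.5377, 0.306, 0.0628]
ee_rot: [3.02, -0.866, -0.001]
ft_force: [0.7, -0.2, -0.8]
finger_gap: 0.0231
t: 25.25
tcp_pos: [0.5379, 0.306, 0.0623]
ee_rot: [-3.02, 0.866, -0.001]
ft_force: [0.5, 0.2, 1.3]
finger_gap: 0.0229
```

```bash
python3 -m crank '[[0.018,0,0,0.0005,0,0,0],[0.018,0,0,0.0005,0,0,0],[0.018,0,0,0.0005,0,0,0]]'
```

```text
t: 25.5
tcp_pos: [0.538, 0.3061, 0.0622]
ee_rot: [-3.02, 0.866, -0.001]
ft_force: [-0.9, -0.7, 5.6]
finger_gap: 0.0231
```

Firm contact. I open slowly, then rise.

```bash
python3 -m crank '[[0.026,0,0,0,0,0,0],[0.03,0,0,0,0,0,0],[0.04,0,0,0,0,0,0],[0.05,0,0,0,0,0,0],[0.055,0,0,0,0,0,0],[0.055,0,0,0,0,0,0],[0.055,0,0,0,0,0,0],[0.055,0,0,-0.01,0,0,0],[0.055,0,0,-0.03,0,0,0],[0.055,0,0,-0.06,0,0,0],[0.055,0,0,-0.09,0,0,0],[0.055,0,0,-0.12,0,0,0],[0.055,0,0,-0.148,0,0,0],[0.055,0,0,-0.148,0,0,0],[0.055,0,0,-0.148,0,0,0]]'
python3 - <<'E'
from h import *
np.set_printoptions(precision=4,suppress=True)
c=bot.camera("wrist"); cv2.imwrite("pics/w11.png",c["image"])
W=cloud(c); m=(np.hypot(W[...,0]-.538,W[...,1]-.306)<.035)&(W[...,2]>.085)&(W[...,2]<.11); P=W[m]
print(len(P),P.mean(0),cv2.minEnclosingCircle(P[:,:2].astype(np.float32)))
plan((.485,-.2578,.225),58)
E
```

```text
t: 26.75
tcp_pos: [0.5382, 0.3062, 0.2117]
ee_rot: [-3.018, 0.865, -0.005]
ft_force: [-0.1, 0.3, -1.1]
finger_gap: 0.0553
814 [0.5385 0.3067 0.0929] ((0.5379538536071777, 0.30587518215179443), 0.01081828586757183)
shift [ 0.2541  0.506  -0.0152] turn [-0.0001 -0.0005 -1.5708] t 26.8
```

View pics/w11.png

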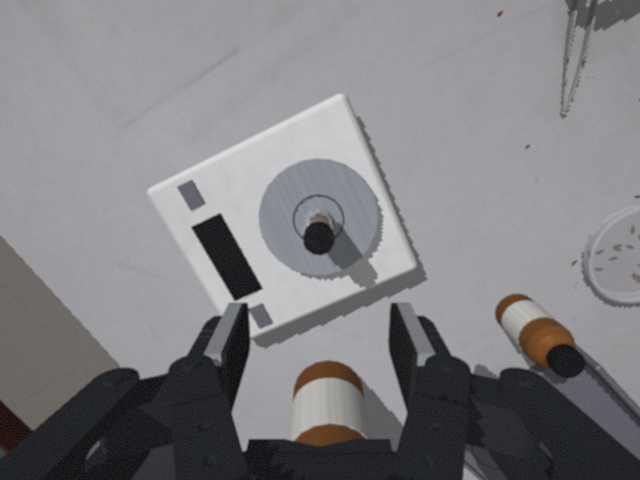

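The vial stands upright, cap (319,238) and base inside the ring at (318,215), less than 2 mm off centre. The bottle goes back first.

```bash
python3 -m crank '[[0.085,0.008,0.016,-0.01,0,0,-0.05],[0.085,0.022,0.044,-0.015,0,0,-0.15],[0.085,0.037,0.074,-0.015,0,0,-0.25],[0.085,0.052,0.104,-0.015,0,0,-0.35],[0.085,0.067,0.134,-0.015,0,0,-0.45],[0.085,0.082,0.164,-0.015,0,0,-0.55],[0.085,0.097,0.194,-0.015,0,0,-0.65],[0.085,0.112,0.224,-0.015,0,0,-0.75],[0.085,0.127,0.254,-0.015,0,0,-0.85],[0.085,0.142,0.284,-0.015,0,0,-0.95],[0.085,0.157,0.314,-0.015,0,0,-1.05],[0.085,0.172,0.344,-0.015,0,0,-1.15],[0.085,0.188,0.374,-0.015,0,0,-1.25],[0.085,0.203,0.404,-0.015,0,0,-1.35],[0.085,0.219,0.436,-0.015,0,0,-1.45],[0.085,0.236,0.47,-0.015,0,0,-1.54],[0.085,0.249,0.496,-0.015,0,0,-1.5708],[0.085,0.254,0.506,-0.015,0,0,-1.5708],[0.085,0.254,0.506,-0.015,0,0,-1.5708],[0.085,0.254,0.506,-0.015,0,0,-1.5708]]'
python3 - <<'E'
from h import *
np.set_printoptions(precision=4,suppress=True)
c=bot.camera("wrist"); cv2.imwrite("pics/w12.png",c["image"])
W=cloud(c); m=(np.hypot(W[...,0]-.484,W[...,1]+.258)<.04)&(W[...,2]>.112)&(W[...,2]<.135); P=W[m]
print(len(P),P.mean(0),cv2.minEnclosingCircle(P[:,:2].astype(np.float32)))
plan((.4844,-.258,.0672),58)
E
```

```text
t: 28.47
tcp_pos: [0.4848, -0.257, 0.2237]
ee_rot: [-2.747, -1.52, 0.001]
ft_force: [0.6, 0.4, 0.8]
finger_gap: 0.0851
2003 [ 0.4837 -0.2563  0.1225] ((0.48528191447257996, -0.2572675347328186), 0.016468966379761696)
shift [-0.0018  0.0005  0.1568] turn [-0.0015 -0.0005  0.    ] t 28.5167
```

View pics/w12.png

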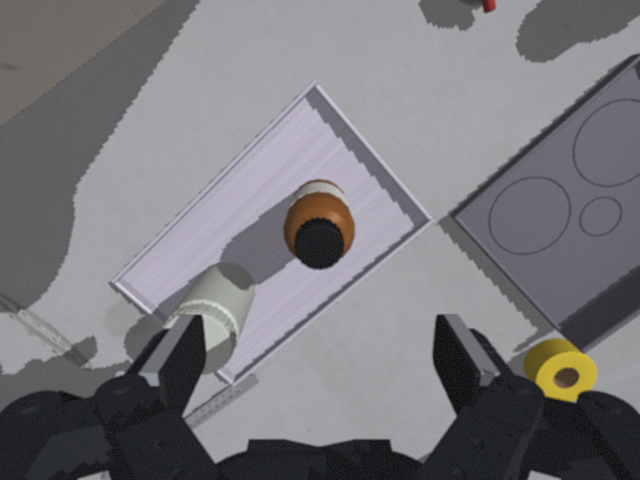

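The bottle cap at (319,244) is centred; by geometry the left finger clears the jar by more than 40 mm.

```bash
python3 -m crank '[[0.085,-0.001,0.0005,0.02,0,0,0],[0.085,-0.001,0.0005,0.05,0,0,0],[0.085,-0.001,0.0005,0.08,0,0,0],[0.085,-0.001,0.0005,0.105,0,0,0],[0.085,-0.001,0.0005,0.125,0,0,0],[0.085,-0.001,0.0005,0.14,0,0,0],[0.085,-0.001,0.0005,0.15,0,0,0],[0.085,-0.001,0.0005,0.156,0,0,0],[0.085,-0.001,0.0005,0.156,0,0,0],[0.085,-0.001,0.0005,0.156,0,0,0]]'
python3 -m crank '[[0.045,0,0,0,0,0,0],[0.045,0,0,0,0,0,0],[0.045,0,0,0,0,0,0],[0.045,0,0,0,0,0,0],[0.045,0,0,0,0,0,0],[0.045,0,0,0,0,0,0],[0.045,0,0,0,0,0,0],[0.045,0,0,0,0,0,0]]' 50
```

```text
t: 29.35
tcp_pos: [0.4854, -0.2586, 0.0692]
ee_rot: [2.747, 1.523, 0.001]
ft_force: [1.1, -0.2, 0.3]
finger_gap: 0.0849
t: 30.02
tcp_pos: [0.4854, -0.259, 0.0696]
ee_rot: [2.746, 1.522, 0.001]
ft_force: [-0.3, 2.4, 5.8]
finger_gap: 0.0499
```

```bash
python3 -m crank '[[0.045,0,0,-0.006,0,0,0],[0.045,0,0,-0.016,0,0,0],[0.045,0,0,-0.034,0,0,0],[0.045,0,0,-0.056,0,0,0],[0.045,0,0,-0.08,0,0,0],[0.045,0,0,-0.1,0,0,0],[0.045,0,0,-0.115,0,0,0],[0.045,0,0,-0.125,0,0,0],[0.045,0,0,-0.125,0,0,0],[0.045,0,0,-0.125,0,0,0]]'
python3 - <<'E'
from h import *
plan((.5762,-.0144,.195),58)
E
```

```text
t: 30.85
tcp_pos: [0.4848, -0.2588, 0.1935]
ee_rot: [-2.748, -1.523, 0.0]
ft_force: [0.2, 0.0, -3.9]
finger_gap: 0.0504
shift [ 0.2556 -0.052  -0.0015] turn [-0.0001  0.     -0.0001] t 30.85
```

```bash
python3 -m crank '[[0.045,0.01,-0.002,0,0,0,0],[0.045,0.03,-0.006,0,0,0,0],[0.045,0.055,-0.011,0,0,0,0],[0.045,0.08,-0.016,0,0,0,0],[0.045,0.105,-0.021,0,0,0,0],[0.045,0.13,-0.027,0,0,0,0],[0.045,0.155,-0.032,0,0,0,0],[0.045,0.18,-0.037,0,0,0,0],[0.045,0.205,-0.042,0,0,0,0],[0.045,0.23,-0.047,0,0,0,0],[0.045,0.247,-0.05,0,0,0,0],[0.045,0.2555,-0.052,0,0,0,0],[0.045,0.2555,-0.052,0.01,0,0,0],[0.045,0.2555,-0.052,0.03,0,0,0],[0.045,0.2555,-0.052,0.055,0,0,0],[0.045,0.2555,-0.052,0.08,0,0,0],[0.045,0.2555,-0.052,0.1,0,0,0],[0.045,0.2555,-0.052,0.11,0,0,0],[0.045,0.2555,-0.052,0.11,0,0,0],[0.045,0.2555,-0.052,0.11,0,0,0]]'
python3 - <<'E'
from h import *
c=bot.camera("wrist"); cv2.imwrite("pics/w13.png",c["image"])
plan((.5762,-.0144,.0736),58)
E
```

```text
t: 32.52
tcp_pos: [0.5762, -0.0151, 0.0837]
ee_rot: [-2.748, -1.522, 0.001]
ft_force: [-0.5, 0.7, -2.9]
finger_gap: 0.05
shift [ 0.0003 -0.0008  0.0109] turn [ 0.0014 -0.0004 -0.0004] t 32.5667
```

View pics/w13.png

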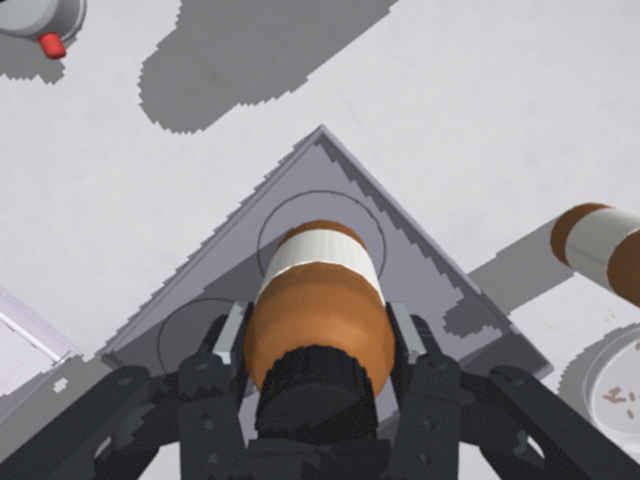

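The bottle is over its own ring (top edge at (322,190)). I lower it to contact.

```bash
python3 -m crank '[[0.045,0,-0.0007,0.005,0,0,0],[0.045,0,-0.0007,0.008,0,0,0],[0.045,0,-0.0007,0.0095,0,0,0],[0.045,0,-0.0007,0.01,0,0,0],[0.045,0,-0.0007,0.01,0,0,0]]'
python3 -m crank '[[0.045,0,0,0.001,0,0,0],[0.045,0,0,0.001,0,0,0],[0.045,0,0,0.001,0,0,0]]'
```

```text
t: 32.98
tcp_pos: [0.5758, -0.0142, 0.0738]
ee_rot: [2.747, 1.523, 0.0]
ft_force: [0.2, -0.5, -2.1]
finger_gap: 0.0502
t: 33.23
tcp_pos: [0.5761, -0.0143, 0.0737]
ee_rot: [2.747, 1.523, 0.001]
ft_force: [-1.7, 0.1, 5.2]
finger_gap: 0.0498
```

```bash
python3 -m crank '[[0.06,0,0,0,0,0,0],[0.075,0,0,0,0,0,0],[0.085,0,0,0,0,0,0],[0.085,0,0,0,0,0,0],[0.085,0,0,0,0,0,0],[0.085,0,0,0,0,0,0],[0.085,0,0,-0.02,0,0,0],[0.085,0,0,-0.05,0,0,0],[0.085,0,0,-0.08,0,0,0],[0.085,0,0,-0.11,0,0,0],[0.085,0,0,-0.14,0,0,0],[0.085,0,0,-0.155,0,0,0],[0.085,0,0,-0.155,0,0,0]]'
python3 - <<'E'
from h import *
np.set_printoptions(precision=4,suppress=True)
c=bot.camera("wrist"); cv2.imwrite("pics/w14.png",c["image"])
W=cloud(c); m=(np.hypot(W[...,0]-.575,W[...,1]+.013)<.04)&(W[...,2]>.115)&(W[...,2]<.14); P=W[m]
print(len(P),P.mean(0),cv2.minEnclosingCircle(P[:,:2].astype(np.float32)))
plan((.5052,-.376,.21),-32)
E
```

```text
t: 34.32
tcp_pos: [0.5769, -0.0145, 0.2315]
ee_rot: [2.744, 1.521, 0.008]
ft_force: [1.0, -0.3, -0.2]
finger_gap: 0.0849
1978 [ 0.5747 -0.0118  0.1264] ((0.5761600732803345, -0.012809084728360176), 0.01646864041686058)
shift [-0.3444  0.1314  0.019 ] turn [ 0.0015 -0.0032  1.5708] t 34.3667
```

View pics/w14.png

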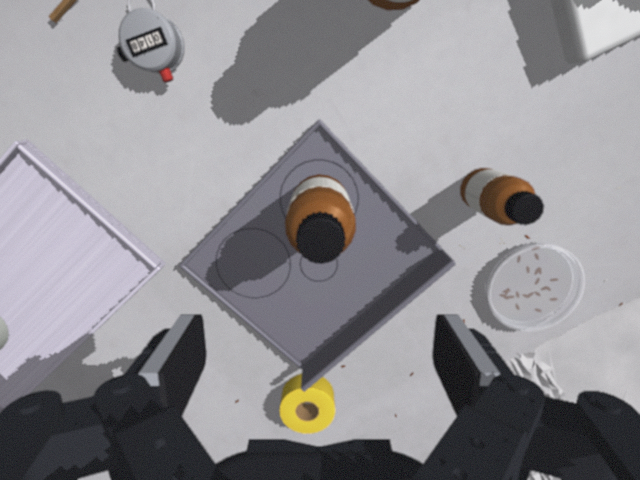

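The bottle stands on its ring (cap (322,238)) within 1 mm of where it started. Now the jar.

```bash
python3 -m crank '[[0.085,-0.012,0.005,0,0,0,0.08],[0.085,-0.034,0.013,0,0,0,0.19],[0.085,-0.058,0.022,0,0,0,0.3],[0.085,-0.083,0.032,0,0,0,0.41],[0.085,-0.108,0.041,0,0,0,0.52],[0.085,-0.133,0.051,0,0,0,0.63],[0.085,-0.158,0.06,0,0,0,0.74],[0.085,-0.184,0.07,0,0,0,0.85],[0.085,-0.21,0.08,0,0,0,0.96],[0.085,-0.236,0.09,0.005,0,0,1.07],[0.085,-0.262,0.1,0.01,0,0,1.18],[0.085,-0.288,0.11,0.015,0,0,1.29],[0.085,-0.314,0.12,0.019,0,0,1.4],[0.085,-0.334,0.127,0.019,0,0,1.5],[0.085,-0.344,0.1314,0.019,0,0,1.5708],[0.085,-0.344,0.1314,0.019,0,0,1.5708],[0.085,-0.344,0.1314,0.019,0,0,1.5708],[0.085,-0.344,0.1314,0.019,0,0,1.5708]]'
python3 - <<'E'
from h import *
np.set_printoptions(precision=4,suppress=True)
c=bot.camera("wrist"); cv2.imwrite("pics/w15.png",c["image"])
W=cloud(c); m=(np.hypot(W[...,0]-.505,W[...,1]+.376)<.04)&(W[...,2]>.095)&(W[...,2]<.12); P=W[m]
print(len(P),P.mean(0),cv2.minEnclosingCircle(P[:,:2].astype(np.float32)))
plan((.5051,-.376,.059),-32)
E
```

```text
t: 35.87
tcp_pos: [0.505, -0.3745, 0.2079]
ee_rot: [-3.02, 0.861, 0.002]
ft_force: [0.7, 0.3, 0.3]
finger_gap: 0.0849
5378 [ 0.5068 -0.3741  0.105 ] ((0.5057207942008972, -0.3759464919567108), 0.027487484738230705)
shift [0.001  0.0013 0.1492] turn [-0.0004  0.0008  0.0028] t 35.9167
```

View pics/w15.png

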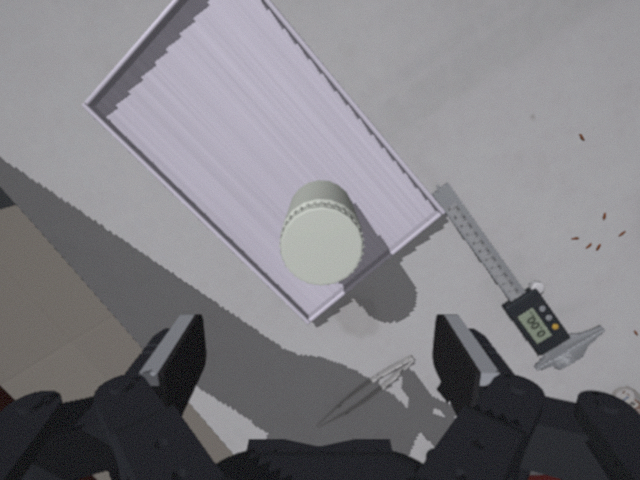

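The jar lid at (321,244) is centred. I descend.

```bash
python3 -m crank '[[0.085,0,0,0.02,0,0,0],[0.085,0,0,0.05,0,0,0],[0.085,0,0,0.08,0,0,0],[0.085,0,0,0.105,0,0,0],[0.085,0,0,0.125,0,0,0],[0.085,0,0,0.138,0,0,0],[0.085,0,0,0.145,0,0,0],[0.085,0,0,0.148,0,0,0],[0.085,0,0,0.148,0,0,0],[0.085,0,0,0.148,0,0,0]]'
python3 -m crank '[[0.05,0,0,0,0,0,0],[0.05,0,0,0,0,0,0],[0.05,0,0,0,0,0,0],[0.05,0,0,0,0,0,0],[0.05,0,0,0,0,0,0],[0.05,0,0,0,0,0,0],[0.05,0,0,0,0,0,0],[0.05,0,0,0,0,0,0]]' 50
```

```text
t: 36.75
tcp_pos: [0.5053, -0.3757, 0.0616]
ee_rot: [3.019, -0.865, 0.002]
ft_force: [0.2, 0.1, 0.2]
finger_gap: 0.0849
t: 37.42
tcp_pos: [0.5051, -0.3759, 0.0616]
ee_rot: [3.019, -0.866, 0.002]
ft_force: [-0.1, 1.0, 5.4]
finger_gap: 0.0545
```

```bash
python3 -m crank '[[0.05,0,0,-0.006,0,0,0],[0.05,0,0,-0.016,0,0,0],[0.05,0,0,-0.034,0,0,0],[0.05,0,0,-0.056,0,0,0],[0.05,0,0,-0.08,0,0,0],[0.05,0,0,-0.105,0,0,0],[0.05,0,0,-0.125,0,0,0],[0.05,0,0,-0.138,0,0,0],[0.05,0,0,-0.143,0,0,0],[0.05,0,0,-0.143,0,0,0],[0.05,0,0,-0.143,0,0,0]]'
python3 - <<'E'
from h import *
plan((.5926,-.1026,.205),-32)
E
```

```text
t: 38.33
tcp_pos: [0.5046, -0.3754, 0.2029]
ee_rot: [-3.019, 0.866, 0.002]
ft_force: [0.6, -0.4, -1.9]
finger_gap: 0.0548
shift [-0.0699 -0.278  -0.0019] turn [-0.0003  0.0011  0.    ] t 38.3333
```

```bash
python3 -m crank '[[0.05,-0.003,-0.01,0,0,0,0],[0.05,-0.008,-0.03,0,0,0,0],[0.05,-0.014,-0.055,0,0,0,0],[0.05,-0.02,-0.08,0,0,0,0],[0.05,-0.027,-0.105,0,0,0,0],[0.05,-0.033,-0.13,0,0,0,0],[0.05,-0.04,-0.155,0,0,0,0],[0.05,-0.046,-0.18,0,0,0,0],[0.05,-0.052,-0.205,0,0,0,0],[0.05,-0.058,-0.23,0,0,0,0],[0.05,-0.064,-0.255,0,0,0,0],[0.05,-0.068,-0.27,0,0,0,0],[0.05,-0.07,-0.278,0,0,0,0],[0.05,-0.07,-0.278,0.01,0,0,0],[0.05,-0.07,-0.278,0.03,0,0,0],[0.05,-0.07,-0.278,0.055,0,0,0],[0.05,-0.07,-0.278,0.08,0,0,0],[0.05,-0.07,-0.278,0.1,0,0,0],[0.05,-0.07,-0.278,0.115,0,0,0],[0.05,-0.07,-0.278,0.12,0,0,0]]'
python3 -m crank '[[0.05,0,0,0.002,0,0,0],[0.05,0,0,0.004,0,0,0],[0.05,0,0,0.005,0,0,0],[0.05,0,0,0.005,0,0,0]]'
python3 - <<'E'
from h import *
c=bot.camera("wrist"); cv2.imwrite("pics/w16.png",c["image"])
plan((.5926,-.1026,.0656),-32)
E
```

```text
t: 40.0
tcp_pos: [0.5908, -0.1032, 0.08]
ee_rot: [-3.019, 0.868, 0.009]
ft_force: [-0.4, -0.5, -2.2]
finger_gap: 0.0546
t: 40.33
tcp_pos: [0.593, -0.103, 0.0792]
ee_rot: [3.02, -0.866, 0.002]
ft_force: [0.1, 0.5, -1.8]
finger_gap: 0.0545
shift [-0.0005 -0.      0.0137] turn [-0.0002 -0.0012 -0.    ] t 40.3833
```

View pics/w16.png

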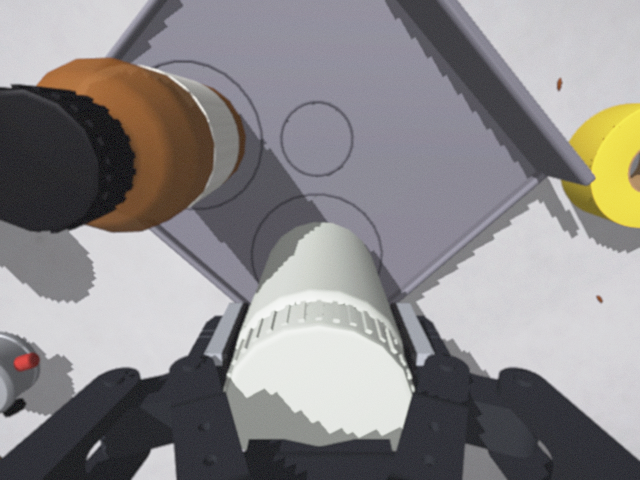

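The jar is above its ring, whose top edge is at (317,195), and the fingers are clear of the bottle. I lower it.

```bash
python3 -m crank '[[0.05,0,0,0.005,0,0,0],[0.05,0,0,0.009,0,0,0],[0.05,0,0,0.012,0,0,0],[0.05,0,0,0.013,0,0,0],[0.05,0,0,0.013,0,0,0]]'
python3 -m crank '[[0.05,0,0,0.0012,0,0,0],[0.05,0,0,0.0012,0,0,0],[0.05,0,0,0.0012,0,0,0]]'
```

```text
t: 40.8
tcp_pos: [0.5926, -0.1027, 0.0656]
ee_rot: [-3.02, 0.866, 0.001]
ft_force: [-0.7, -0.6, 1.4]
finger_gap: 0.0547
t: 41.05
tcp_pos: [0.5928, -0.1027, 0.0656]
ee_rot: [3.02, -0.866, -0.0]
ft_force: [-3.5, 1.9, 11.5]
finger_gap: 0.055
```

```bash
python3 -m crank '[[0.05,0,0,-0.0008,0,0,0],[0.05,0,0,-0.0008,0,0,0],[0.06,0,0,-0.0008,0,0,0],[0.075,0,0,-0.0008,0,0,0],[0.085,0,0,-0.0008,0,0,0],[0.085,0,0,-0.0008,0,0,0],[0.085,0,0,-0.0008,0,0,0],[0.085,0,0,-0.0008,0,0,0],[0.085,0,0,-0.02,0,0,0],[0.085,0,0,-0.05,0,0,0],[0.085,0,0,-0.08,0,0,0],[0.085,0,0,-0.11,0,0,0],[0.085,0,0,-0.14,0,0,0],[0.085,0,0,-0.165,0,0,0],[0.085,0,0,-0.165,0,0,0]]'
python3 - <<'E'
from h import *
np.set_printoptions(precision=4,suppress=True)
c=bot.camera("wrist"); cv2.imwrite("pics/w17.png",c["image"])
W=cloud(c); m=(np.hypot(W[...,0]-.592,W[...,1]+.1025)<.04)&(W[...,2]>.1)&(W[...,2]<.12); P=W[m]
print(len(P),P.mean(0),cv2.minEnclosingCircle(P[:,:2].astype(np.float32)))
T=bot.camera("top"); S=bot.camera("scene"); cv2.imwrite("pics/s17.png",S["image"]); cv2.imwrite("pics/t17.png",T["image"])
for n,W in (("T",cloud(T)),("S",cloud(S))):
  for xy,r,zl,zh in (((.575,-.0135),.03,.117,.14),((.592,-.103),.04,.104,.12),((.538,.306),.035,.085,.11)):
    m=(np.hypot(W[...,0]-xy[0],W[...,1]-xy[1])<r)&(W[...,2]>zl)&(W[...,2]<zh); P=W[m]
    if len(P): print(n,m.sum(),P.mean(0),cv2.minEnclosingCircle(P[:,:2].astype(np.float32)))
E
```

```text
t: 42.3
tcp_pos: [0.5943, -0.1033, 0.235]
ee_rot: [3.019, -0.866, 0.015]
ft_force: [-0.5, -0.6, 0.6]
finger_gap: 0.085
4541 [ 0.5944 -0.1012  0.109 ] ((0.5934900641441345, -0.10275177657604218), 0.027398787438869476)
T 84 [ 0.5749 -0.0055  0.1282] ((0.5761237144470215, -0.0065560550428926945), 0.013911298476159573)
T 83 [0.5376 0.3054 0.094 ] ((0.5384164452552795, 0.3058270215988159), 0.0117415776476264)
S 108 [ 0.5697 -0.0169  0.1245] ((0.5739523768424988, -0.01402369700372219), 0.016902273520827293)
S 246 [ 0.5881 -0.1056  0.108 ] ((0.589827835559845, -0.105444997549057), 0.02689717710018158)
S 45 [0.5344 0.3012 0.0904] ((0.5371946096420288, 0.30180075764656067), 0.01263539306819439)
```

View pics/w17.png

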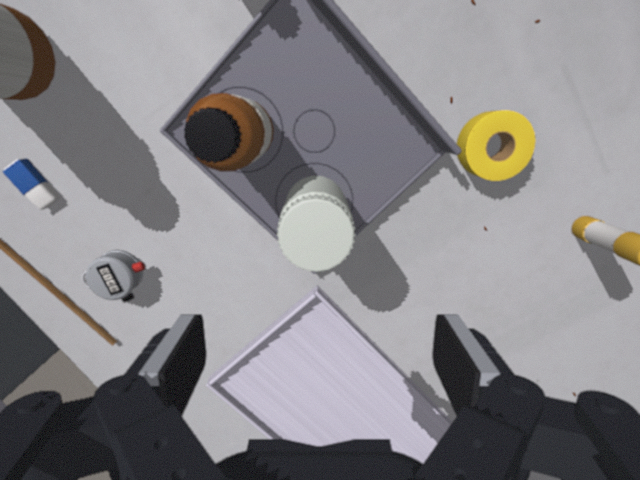

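View pics/s17.png

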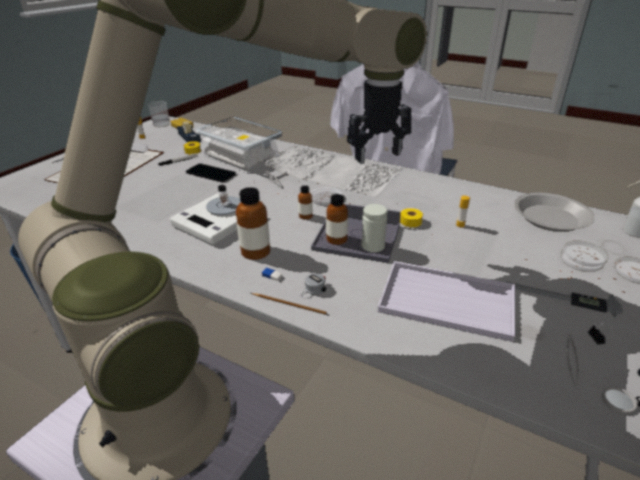

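All three stand upright in the scene view: the bottle (338,220) and jar (374,228) are back at their original pixels, and the vial (223,197) is on the pan. The gripper is well clear, so I let the arm settle and hand in.

```bash
python3 -m crank '[[0.085,0,0,0,0,0,0],[0.085,0,0,0,0,0,0],[0.085,0,0,0,0,0,0],[0.085,0,0,0,0,0,0]]'
python3 -c "
from plant import bot
print(bot.job_done())"
```

```text
t: 42.78
tcp_pos: [0.5927, -0.1027, 0.2288]
ee_rot: [-3.02, 0.866, 0.002]
ft_force: [0.3, 0.4, 0.3]
finger_gap: 0.0852
the job is handed in; nothing more can be done
None
```

I moved the middle-sized amber bottle and the white jar into the side tray and stood the vial in the middle of the balance pan. I then put the bottle and the jar back on their own spots and handed the job in at about 43 s.

- **Final positions:** In the last wrist views, the bottle and the jar each measure within about 1 mm of where they stood at the start. In the wrist view taken right after placing it, the vial is within about 2 mm of the pan's centre.
- **Upright and released:** In the last pictures all three stand upright, with the gripper open well above them and the wrist force near zero.
- **Disagreements:** The scene camera reads 1–4 mm off the wrist camera and only partly sees the vial's cap. In the last top view the arm hid the jar and part of the bottle, so I relied on the wrist and scene views for those two.
- **Jar set-down:** It touched down a little firmly, at about 11 N, and I eased that off before letting go.

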